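# Fetch the check weight from behind the sample jars

### The arm

A 6-joint arm with a two-finger parallel gripper is mounted at the origin on the work surface; the furniture and walls round the work are solid. World frame = base frame: x ahead of the robot, y to its left, z up, the work surface at z = 0. Lengths are in m, angles in rad, forces in N, time in s.
With the tool pointing down it reaches from about 0.25 to 0.775 m from the base axis. Payload 4 kg.
Tool frame: the origin (TCP) lies midway between the tips of the shut fingers; the grasp point (between the pads) lies 19 mm behind it; z points along the fingers, y is the direction in which the jaws open and shut (so a half turn about z gives the same grasp; the last joint's range is limited). The gripper opens to 94 mm and grips with 3 to 60 N. Pads are 16 mm wide; open, the fingers measure 119 mm over their backs; the gripper's body (75 mm by 177 mm) begins 78 mm behind the grasp point.
Start: joints at [1.181, 0.087, 1.371, -0, 1.684, -0.103], TCP at [0.156, 0.528, 0.206] pointing down, gripper open.
Joint ranges: [-3.1, 3.1], [-0.76, 2.03], [0.27, 2.55], [-1.08, 4.22], [0.17, 2.65], [-2.57, 2.57]. Speed limits (rad/s): [2.79, 2.79, 3.14, 3.14, 3.14, 3.14].

### API

Orientations are given as [roll, pitch, yaw] about the fixed x, y, z axes, in that order (R = Rz(yaw) Ry(pitch) Rx(roll)).
In Python, from bench import robot gives the robot as it stands.
- The arm moves only by the tool servo_tool, never from a script. Its argument "rows" is a list of rows, each a list of 2 entries, a list of its own where there are three numbers: the shift along the tool's x, y, z normalised to -1 to 1, where 1 is 0.08 m, then the turn about the tool's z normalised to -1 to 1, where 1 is pi/2 rad. A call has 1 to 12 rows; each row is the pose to reach, as a shift and turn from the pose commanded when the call began, along the tool's axes at that moment; what a row does not reach only later rows make up. A row lasts 1/12 s, in which the tool goes at most 41.7 mm and 7.16 degrees, less where a joint would pass 70% of its speed; a pose out of reach is approached as far as the arm can. A call with a number of a shift or a turn outside -1 to 1 is refused whole. A call with a gripper value outside its range is refused whole. "grip" is the closure, from -1 (fully open) to 1 (shut), set as the call begins (left out, the last holds). The fingers move at their own pace and stop on an object; the grip force is fixed at half the most. Time passes only in rows, so rows that repeat a pose let the fingers close. It gives the time, the measured TCP pose, the force and the opening at its end, in the units of the state.
- robot.get_obs(): the state, without advancing time (a new reading comes with each control period).
- robot.snapshot(name): name is "scene" or "top" or "wrist"; returns a dict with "pixels" (384x512x3 uint8, red, green, blue), "camera_matrix" (3x3 intrinsics, pixels), "D" ([k1, k2, p1, p2, k3] as OpenCV has them; the pictures are not rectified), "world_from_camera" (4x4, takes a point from camera to world coordinates). Camera axes: x right, y down, z forward; pixel columns grow to the right and rows downward; lengths in m; the calibration is good to about 2 mm. A picture is of the moment at which its call begins. There is no depth.
- robot.close_job(): hands the job in, once; it reports no verdict.
The state is a dict: "time": time; "joint_positions": joint angles; "qvel": joint speeds; "joint_torque": joint torques, N m; "tool_pos": TCP position; "ee_rot": TCP orientation; "wrist_force": force on the tool from outside, world axes, zero at the start; "wrist_torque": the same for the moment, N m; "width": finger opening in m.
Only numpy, scipy, OpenCV 4.12 (cv2) and the standard library are available. Lean on these libraries where they do the work, as an engineer would, in place of code of your own. Each camera call takes 0.05 s, during which the arm holds its last target.

### The job

I want to check the bench scale with the large brass weight that stands behind the three sample jars on the wooden stand. First move all three jars onto the blue mat, leaving the weight where it is; then stand the weight in the middle of the scale's pan; and only then put every jar back upright on the same ring of the stand that it came from. Don't tip a jar over, and leave the small brass weight and the steel scraper on the bench alone.

Things in the scene. Friction and masses are not known exactly. Their poses are not given: they have to be found in the camera images.
- jar_red: loose pale grey-white sample jar with a red screw lid and a paper label, round and upright, 110 mm tall; straight body of 42 mm diameter from 5 to 77 mm height, then a shoulder to a 34 mm neck, lid of 38 mm diameter from 94 mm to the top, 0.15 to 0.3 kg; origin at the centre of its underside, z up. Starts on one of the three large rings of the stand; which jar is on which ring changes
- jar_green: loose pale grey-white sample jar with a green screw lid and a paper label, round and upright, 110 mm tall; straight body of 42 mm diameter from 5 to 77 mm height, then a shoulder to a 34 mm neck, lid of 38 mm diameter from 94 mm to the top, 0.15 to 0.3 kg; origin at the centre of its underside, z up. Starts on one of the three large rings of the stand; which jar is on which ring changes
- jar_blue: loose pale grey-white sample jar with a blue screw lid and a paper label, round and upright, 110 mm tall; straight body of 42 mm diameter from 5 to 77 mm height, then a shoulder to a 34 mm neck, lid of 38 mm diameter from 94 mm to the top, 0.15 to 0.3 kg; origin at the centre of its underside, z up. Starts on one of the three large rings of the stand; which jar is on which ring changes
- check_weight: the large brass knob weight, loose, 26 mm diameter body up to 25 mm, knob about 17 mm wide above it, 36 mm tall in all, 0.1 kg; origin at the centre of its underside, z up. Starts on the small ring of the stand, so close to the jars that a gripper cannot get down to it until they are gone
- stand: fixed wooden board 118 (x) x 176 (y) mm, top 10 mm above its origin (centre of its underside), with a back stop along its +x edge, 6 mm thick and 20 mm high above the bench. Three dark painted rings of 53 mm diameter for jars, centred at (x, y) = (-18, 0), (18, 55) and (18, -55) mm in its frame, and a small ring of 34 mm diameter for the weight at (34, 0) mm, towards the back stop. Its yaw varies
- mat: fixed blue mat with a black rubber edge, 86 (x) x 186 (y) mm, 4 mm thick; origin at the centre of its underside, z up. Room for the three jars in a row along its y axis, 58 mm apart. Stand and mat change places from start to start
- pan (a point): centre of the top face of the flat square pan of the fixed grey bench scale, 38 mm above the bench; the pan is 182 (x) x 164 (y) mm. z up, its +y points to the scale's keys
- small_weight: bystander: loose small brass knob weight standing on the bench, 20 mm diameter, 32 mm tall; origin at the centre of its underside
- rib: bystander: loose pale grey steel scraper lying on the bench, 36 (x) x 86 (y) x 8 mm; origin at the centre of its underside

How it is judged:
By the outcome, as a careful person would: the job done as asked, in the order asked, and still so for the second after the job is handed in, with the robot touching nothing.
It also fails if it takes over 131 s, if anything falls off the work surface, if the arm or the gripper's body presses on something with over 40 N, if the wrist force passes 120 N, or if a joint passes its speed limit or range.

## Working session

There is one attempt and no reset: what is moved stays moved. The work goes in short steps, Python scripts to look and compute and a tool call to move; the robot and the scene stay as the last step left them, time stands still between calls to the robot, and variables do not carry over. Pictures are saved under pics/ and viewed, and the job is handed in when it is done.

Besides the shell and the picture viewer there is one more tool, called after "Call:" in YAML: its name, and indented under it one key for each argument. servo_tool: Moves the arm, as the interface text tells. Its arguments: {"type":"object","properties":{"rows":{"type":"array"},"grip":{"type":"number"}},"required":["rows"]}

```bash
ls; mkdir -p pics; python3 - <<'E'
from bench import robot
import cv2, numpy as np
o=robot.get_obs(); print(o)
for n in ["scene","top","wrist"]:
    s=robot.snapshot(n); cv2.imwrite(f"pics/{n}0.png",s["pixels"][:,:,::-1]); print(n,s["camera_matrix"].round(1).tolist(),np.round(s["D"],4),s["world_from_camera"].round(3).tolist())
E
```

```text
pics
{'time': 0.0, 'joint_positions': array([ 1.18092338e+00,  8.79493864e-02,  1.37225279e+00,  1.47114762e-05,
        1.68360982e+00, -1.03087081e-01]), 'qvel': array([-0.00158284,  0.00149716, -0.00011435, -0.00137422,  0.00174366,
       -0.00093359]), 'joint_torque': array([ 1.28028954e-03, -3.40170801e+01, -3.02432299e+01,  7.20693218e-02,
        3.27658828e-02, -1.26853652e-04]), 'tool_pos': array([0.15535937, 0.52702251, 0.20430801]), 'ee_rot': array([-3.13938660e+00, -2.42924583e-04,  2.85480816e+00]), 'wrist_force': array([-0.01298387, -0.23860286,  0.34767618]), 'wrist_torque': array([-0.01080019, -0.02715609, -0.02234949]), 'width': 0.09391677830192233}
scene [[445.3, 0.0, 257.4], [0.0, 445.3, 193.1], [0.0, 0.0, 1.0]] [-0.014  0.     0.     0.     0.   ] [[-0.715, -0.315, 0.624, -0.224], [-0.699, 0.313, -0.643, 0.845], [0.007, -0.896, -0.444, 0.516], [0.0, 0.0, 0.0, 1.0]]
top [[441.6, 0.0, 252.2], [0.0, 441.6, 189.1], [0.0, 0.0, 1.0]] [-0.0396  0.      0.      0.      0.    ] [[-0.02, -0.999, 0.038, 0.362], [-1.0, 0.02, -0.004, 0.179], [0.003, -0.038, -0.999, 1.192], [0.0, 0.0, 0.0, 1.0]]
wrist [[343.9, 0.0, 254.4], [0.0, 343.9, 188.9], [0.0, 0.0, 1.0]] [-0.021  0.     0.     0.     0.   ] [[0.283, 0.922, 0.263, 0.079], [0.959, -0.272, -0.079, 0.549], [-0.002, 0.275, -0.962, 0.383], [0.0, 0.0, 0.0, 1.0]]
```

View pics/scene0.png

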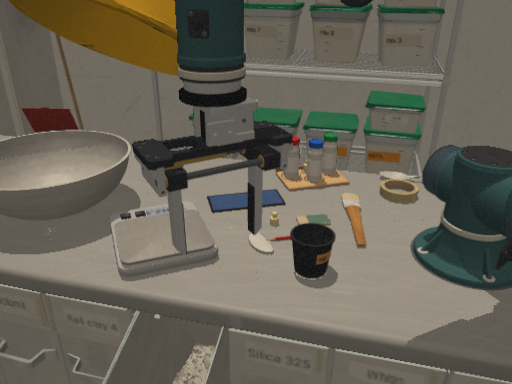

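View pics/top0.png

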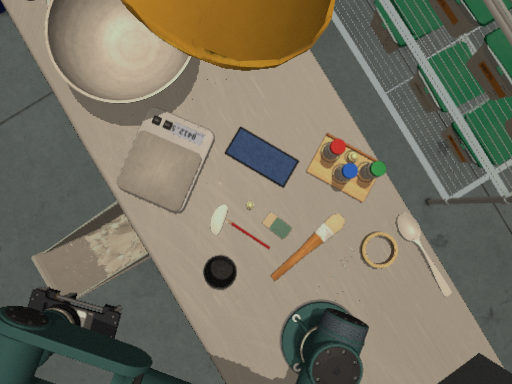

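View pics/wrist0.png

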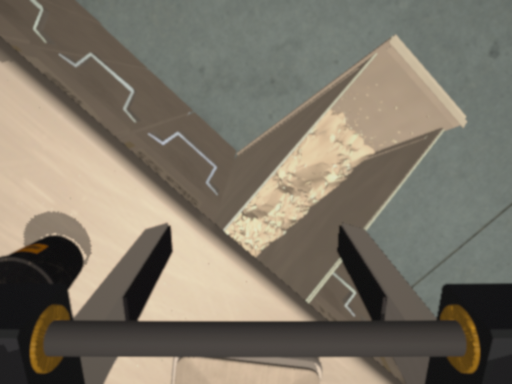

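```bash
cat > h.py <<'E'
import numpy as np, cv2
def ray(s,uv):
    p=cv2.undistortPoints(np.array([[uv]],float),s["camera_matrix"],np.array(s["D"],float))[0,0]
    T=s["world_from_camera"]; d=T[:3,:3]@np.array([p[0],p[1],1.]); return T[:3,3],d/np.linalg.norm(d)
def atz(s,uv,z):
    c,d=ray(s,uv); return c+d*(z-c[2])/d[2]
def proj(s,P):
    T=np.linalg.inv(s["world_from_camera"]); r,_=cv2.Rodrigues(T[:3,:3])
    return cv2.projectPoints(np.array(P,float).reshape(-1,1,3),r,T[:3,3],s["camera_matrix"],np.array(s["D"],float))[0][:,0]
def tri(*a):
    A=np.zeros((3,3));b=np.zeros(3)
    for s,uv in a:
        c,d=ray(s,uv);M=np.eye(3)-np.outer(d,d);A+=M;b+=M@c
    X=np.linalg.solve(A,b); return X,[np.round(proj(s,X)[0]-uv,1) for s,uv in a]
def crop(s,name,u,v,w,h,k):
    im=s["pixels"][v:v+h,u:u+w,::-1]; im=cv2.resize(im,None,fx=k,fy=k,interpolation=cv2.INTER_CUBIC)
    for x in range((u+19)//20*20,u+w,20):
        cv2.putText(im,str(x),((x-u)*k,10),0,.35,(0,0,255),1); cv2.line(im,((x-u)*k,12),((x-u)*k,18),(0,0,255),1)
    for y in range((v+19)//20*20,v+h,20): cv2.putText(im,str(y),(0,(y-v)*k+4),0,.35,(0,0,255),1); cv2.line(im,(24,(y-v)*k),(30,(y-v)*k),(0,0,255),1)
    cv2.imwrite(f"pics/{name}.png",im)
E
python3 - <<'E'
from h import *
from bench import robot
t=robot.snapshot("top"); s=robot.snapshot("scene")
crop(t,"tz",110,100,290,200,2); crop(s,"sz",190,120,170,130,4)
crop(t,"tz2",215,115,180,100,4)
E
```

```text
(no output)
```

View pics/tz.png

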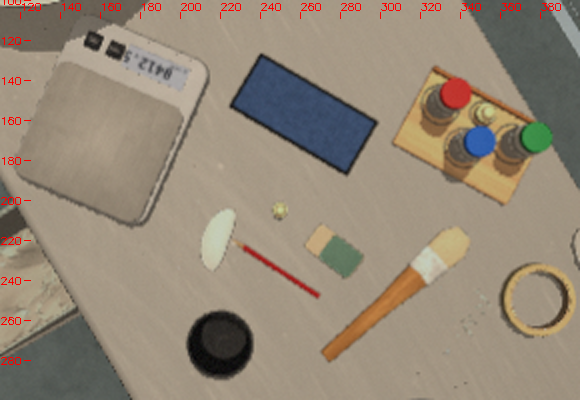

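View pics/tz2.png

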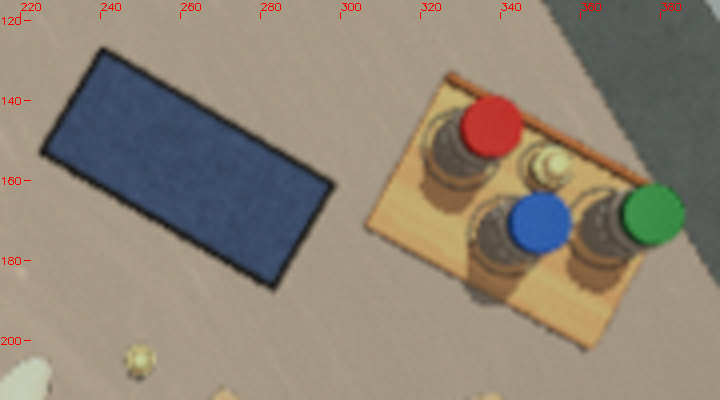

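View pics/sz.png

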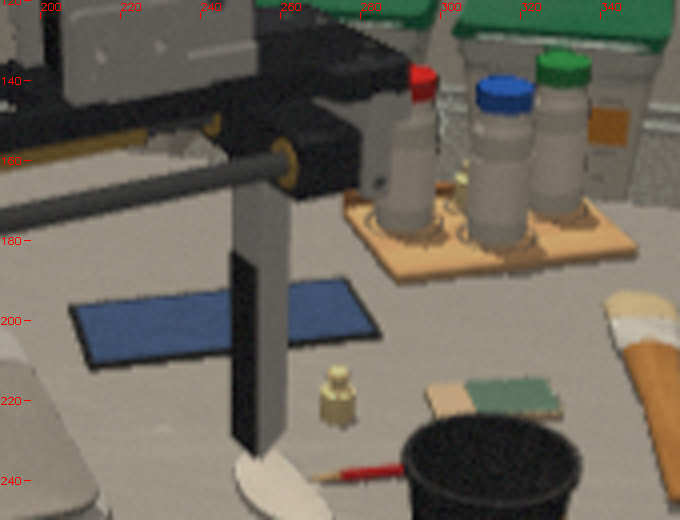

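```bash
python3 - <<'E'
from h import *
from bench import robot
t=robot.snapshot("top"); s=robot.snapshot("scene")
for n,uv,z in [("red",(335.5,144),.12),("blue",(348,168),.12),("green",(376.5,166.5),.12),("weight",(350,158.5),.046),("small",(247.5,203),.03),("rib",(219,219),.008)]:
    print(n,atz(t,uv,z).round(3))
print("tri red",tri((t,(335.5,144)),(s,(294,138))), "blue",tri((t,(348,168)),(s,(315,140))),"green",tri((t,(376.5,166.5)),(s,(329.5,134))))
C=[atz(t,u,.004) for u in [(239.5,126.5),(297.5,161),(282.5,187),(224,153)]]
print("mat",np.round(C,3),np.mean(C,0).round(3),[np.linalg.norm(C[i]-C[i-1]).round(3) for i in range(4)])
C=[atz(t,u,.01) for u in [(326,134),(376,161),(360.5,202.5),(305.5,172)]]
print("stand",np.round(C,3),np.mean(C,0).round(3),[np.linalg.norm(C[i]-C[i-1]).round(3) for i in range(4)])
# pan corners guess
for u in [(139,132),(203,154),(180,211),(118,185)]: print(atz(t,u,.038).round(3))
crop(t,"tz3",110,100,115,120,5)
# lamp rim
print("lamp", [atz(t,(235,68),z).round(2) for z in (.4,.5,.6,.7,.8)])
E
```

```text
red [ 0.509 -0.031  0.12 ]
blue [ 0.45 -0.06  0.12]
green [ 0.452 -0.13   0.12 ]
weight [ 0.481 -0.083  0.046]
small [0.37  0.187 0.03 ]
rib [0.329 0.264 0.008]
tri red (array([ 0.50481123, -0.03578499,  0.11784904]), [array([1.7, 1.9]), array([-2.3, -0. ])]) blue (array([ 0.44841742, -0.06150376,  0.11991636]), [array([0.5, 0.6]), array([-0.7,  0. ])]) green (array([ 0.45136261, -0.13138294,  0.11915877]), [array([0.3, 0.4]), array([-0.4,  0. ])])
mat [[0.578 0.205 0.004]
 [0.481 0.05  0.004]
 [0.412 0.092 0.004]
 [0.507 0.248 0.004]] [0.494 0.149 0.004] [np.float64(0.083), np.float64(0.183), np.float64(0.081), np.float64(0.183)]
stand [[ 0.552 -0.028  0.01 ]
 [ 0.476 -0.161  0.01 ]
 [ 0.365 -0.116  0.01 ]
 [ 0.45   0.03   0.01 ]] [ 0.461 -0.069  0.01 ] [np.float64(0.117), np.float64(0.153), np.float64(0.12), np.float64(0.169)]
[0.563 0.469 0.038]
[0.501 0.301 0.038]
[0.353 0.364 0.038]
[0.424 0.526 0.038]
lamp [array([0.61, 0.2 , 0.4 ]), array([0.58, 0.2 , 0.5 ]), array([0.55, 0.2 , 0.6 ]), array([0.52, 0.19, 0.7 ]), array([0.49, 0.19, 0.8 ])]
```

View pics/tz3.png

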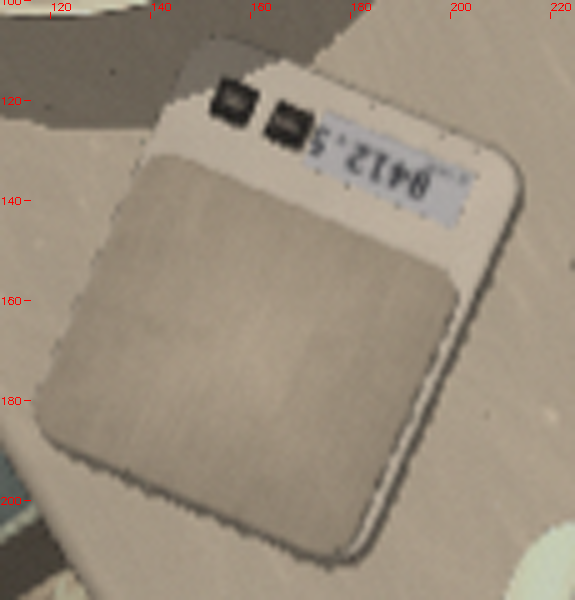

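```bash
python3 - <<'E'
from h import *
from bench import robot
t=robot.snapshot("top"); s=robot.snapshot("scene")
for uv in [(345,20),(400,110),(447,198)]:
  for z in (.1,.2,.3,.4,.5,.6): X=atz(t,uv,z); print(uv,X.round(3),proj(s,X)[0].round(0))
print('lamp')
for uv in [(235,68),(150,35),(300,50)]:
  for z in (.3,.4,.5,.6,.7,.8): X=atz(t,uv,z); print(uv,X.round(3),proj(s,X)[0].round(0))
hsv=cv2.cvtColor(t["pixels"],cv2.COLOR_RGB2HSV)
H,S,V=[hsv[...,i].astype(int) for i in range(3)]
R=np.zeros(H.shape,bool);R[110:215,215:400]=1
L={}
for n,m in [("red",((H<6)|(H>174))&(S>150)),("green",(H>50)&(H<80)&(S>110)),("blue",(H>100)&(H<118)&(S>150)&(np.arange(512)[None]>310))]:
    k,l,st,c=cv2.connectedComponentsWithStats((m&R).astype(np.uint8)); i=1+np.argmax(st[1:,4]); L[n]=atz(t,c[i],.12); print(n,c[i].round(1),st[i],L[n].round(4))
print("weight",atz(t,(353.4,156),.044))
d=L["red"]-L["green"]; yaw=np.arctan2(d[1],d[0])-np.pi/2; print(np.degrees(yaw),np.linalg.norm(d))
m=((H>100)&(H<118)&(S>90)&R&(np.arange(512)[None]<305)).astype(np.uint8)
k,l,st,c=cv2.connectedComponentsWithStats(m); i=1+np.argmax(st[1:,4])
r=cv2.minAreaRect(np.argwhere(l==i)[:,::-1].astype(np.float32)); print(r)
B=[atz(t,p,.004) for p in cv2.boxPoints(r)]; print(np.round(B,3),np.mean(B,0))
E
```

```text
(345, 20) [ 0.828 -0.069  0.1  ] [221. 117.]
(345, 20) [ 0.785 -0.047  0.2  ] [224.  89.]
(345, 20) [ 0.742 -0.024  0.3  ] [227.  58.]
(345, 20) [ 0.7   -0.001  0.4  ] [231.  22.]
(345, 20) [0.657 0.022 0.5  ] [235. -20.]
(345, 20) [0.615 0.044 0.6  ] [240. -68.]
(400, 110) [ 0.595 -0.2    0.1  ] [304. 124.]
(400, 110) [ 0.574 -0.166  0.2  ] [304.  95.]
(400, 110) [ 0.552 -0.131  0.3  ] [304.  62.]
(400, 110) [ 0.531 -0.096  0.4  ] [304.  24.]
(400, 110) [ 0.51  -0.061  0.5  ] [304. -19.]
(400, 110) [ 0.488 -0.027  0.6  ] [304. -69.]
(447, 198) [ 0.372 -0.311  0.1  ] [387. 133.]
(447, 198) [ 0.371 -0.266  0.2  ] [384. 102.]
(447, 198) [ 0.37  -0.221  0.3  ] [381.  67.]
(447, 198) [ 0.369 -0.177  0.4  ] [377.  27.]
(447, 198) [ 0.368 -0.132  0.5  ] [372. -18.]
(447, 198) [ 0.368 -0.087  0.6  ] [366. -70.]
lamp
(235, 68) [0.645 0.205 0.3  ] [183.  74.]
(235, 68) [0.613 0.202 0.4  ] [190.  31.]
(235, 68) [0.582 0.199 0.5  ] [198. -19.]
(235, 68) [0.55  0.196 0.6  ] [206. -75.]
(235, 68) [0.518 0.193 0.7  ] [ 217. -139.]
(235, 68) [0.487 0.19  0.8  ] [ 229. -214.]
(150, 35) [0.718 0.379 
[... 296 characters left out ...]
3 0.4  ] [221.  26.]
(300, 50) [0.609 0.095 0.5  ] [226. -19.]
(300, 50) [0.573 0.107 0.6  ] [232. -71.]
(300, 50) [0.538 0.119 0.7  ] [ 239. -132.]
(300, 50) [0.502 0.131 0.8  ] [ 247. -203.]
red [337.4 146.3] [330 139  16  16 189] [ 0.5035 -0.0358  0.12  ]
green [377.7 168.2] [370 161  16  15 186] [ 0.4479 -0.1332  0.12  ]
blue [349.2 170.2] [342 163  15  15 174] [ 0.4444 -0.0631  0.12  ]
weight [ 0.48730267 -0.09235693  0.044     ]
-29.68819338821735 0.11216006831127287
((261.4411315917969, 156.48272705078125), (65.26756286621094, 28.409534454345703), 30.379125595092773)
[[0.509 0.242 0.004]
 [0.574 0.202 0.004]
 [0.482 0.052 0.004]
 [0.416 0.092 0.004]] [0.49523184 0.14733944 0.004     ]
```

```bash
cat >> h.py <<'E'
def go(o,x,y,z,yawdeg):
    # shift needed from the measured pose, in tool units
    from scipy.spatial.transform import Rotation as Ro
    R=Ro.from_euler('xyz',o["ee_rot"]).as_matrix(); d=R.T@(np.array([x,y,z])-o["tool_pos"])/.08
    t=(np.degrees(o["ee_rot"][2])-yawdeg+180)%360-180
    print("pos",o["tool_pos"].round(4),"yaw",np.degrees(o["ee_rot"][2]).round(2),"w",round(o["width"],4),"t",round(o["time"],2),"-> shift",d.round(3),"turn",round(t/90,3))
E
echo
```

Call:
servo_tool:
  rows:
    - [[-0.33,-0.36,0],0.05]
    - [[-0.66,-0.7,0],0.1]
    - [[-0.95,-1,0],0.15]
  grip: -1

```text
time: 0.7
tool_pos: [0.2062, 0.428, 0.2052]
ee_rot: [-3.141, 0.001, 2.617]
wrist_force: [0.4, 0.1, -0.1]
width: 0.0941
```

Call:
servo_tool:
  rows:
    - [[-0.42,-0.28,0],0]
    - [[-0.84,-0.56,0],0]
    - [[-1,-0.67,0],0]

```text
time: 0.95
tool_pos: [0.2498, 0.3396, 0.2058]
ee_rot: [-3.142, 0.002, 2.616]
wrist_force: [1.0, 1.9, -0.1]
width: 0.0939
```

Call:
servo_tool:
  rows:
    - [[-0.42,-0.28,0],0]
    - [[-0.84,-0.56,0],0]
    - [[-1,-0.67,0],0]

```text
time: 1.2
tool_pos: [0.2923, 0.2533, 0.2058]
ee_rot: [-3.141, 0.002, 2.616]
wrist_force: [-0.2, 0.0, -0.1]
width: 0.0938
```

Call:
servo_tool:
  rows:
    - [[-0.42,-0.28,0],0]
    - [[-0.84,-0.56,0],0]
    - [[-1,-0.67,0],0]

```text
time: 1.45
tool_pos: [0.3349, 0.1668, 0.2057]
ee_rot: [-3.141, 0.002, 2.615]
wrist_force: [0.6, 1.2, -0.2]
width: 0.0942
```

```bash
python3 - <<'E'
from h import *
from bench import robot
s=robot.snapshot("wrist"); cv2.imwrite("pics/w1.png",s["pixels"][:,:,::-1]); go(robot.get_obs(),.4455,-.0635,.2,150.3)
E
```

```text
pos [0.3354 0.1662 0.2057] yaw 149.73 w 0.0942 t 1.5 -> shift [-2.635 -1.786  0.081] turn -0.006
```

View pics/w1.png

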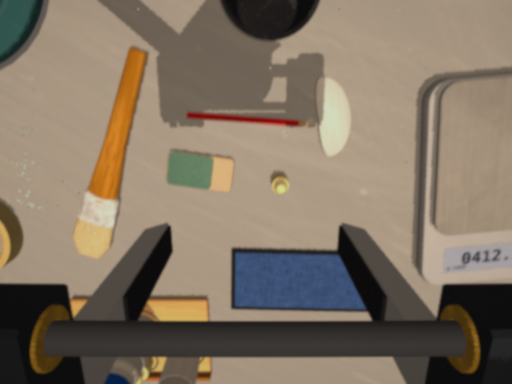

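Call:
servo_tool:
  rows:
    - [[-0.42,-0.28,0],0]
    - [[-0.84,-0.56,0],0]
    - [[-1,-0.67,0],0]

```text
time: 1.75
tool_pos: [0.3773, 0.0813, 0.2056]
ee_rot: [-3.141, 0.002, 2.617]
wrist_force: [0.9, 1.1, -0.8]
width: 0.0941
```

Call:
servo_tool:
  rows:
    - [[-0.42,-0.28,0],0]
    - [[-0.84,-0.56,0],0]
    - [[-1,-0.67,0],0]

```text
time: 2.0
tool_pos: [0.4202, -0.0056, 0.2054]
ee_rot: [-3.141, 0.001, 2.616]
wrist_force: [-0.2, 0.7, 0.4]
width: 0.0943
```

Call:
servo_tool:
  rows:
    - [[-0.4,-0.28,0],0]
    - [[-0.64,-0.45,0],0]
    - [[-0.64,-0.45,0],0]
    - [[-0.64,-0.45,0],0]

```text
time: 2.33
tool_pos: [0.4453, -0.0594, 0.2051]
ee_rot: [3.141, -0.001, 2.617]
wrist_force: [-0.3, 0.6, -0.2]
width: 0.0938
```

```bash
python3 - <<'E'
from h import *
from bench import robot
s=robot.snapshot("wrist"); cv2.imwrite("pics/w2.png",s["pixels"][:,:,::-1]); s=robot.snapshot("scene"); cv2.imwrite("pics/s2.png",s["pixels"][:,:,::-1]); s=robot.snapshot("top"); cv2.imwrite("pics/t2.png",s["pixels"][:,:,::-1]);go(robot.get_obs(),.4455,-.0635,.05,150.3)
E
```

```text
pos [ 0.4449 -0.0581  0.2056] yaw 150.15 w 0.0944 t 2.48 -> shift [-0.04  -0.057  1.945] turn -0.002
```

View pics/w2.png

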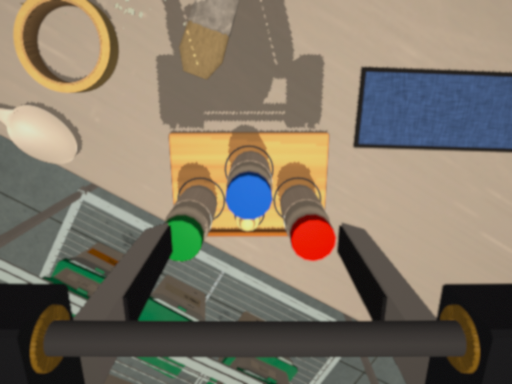

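View pics/s2.png

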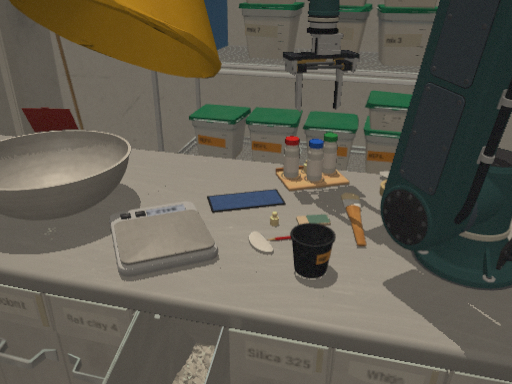

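View pics/t2.png

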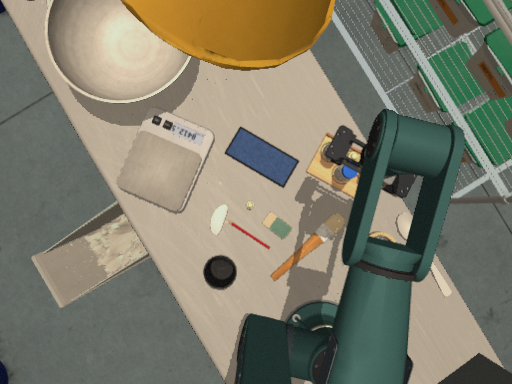

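```bash
python3 - <<'E'
from h import *
from bench import robot
w=robot.snapshot("wrist"); t=robot.snapshot("top"); s=robot.snapshot("scene")
def lids(px):
    hsv=cv2.cvtColor(px,cv2.COLOR_RGB2HSV);H,S,V=[hsv[...,i].astype(int) for i in range(3)]
    R=np.zeros(H.shape,bool);R[110:265,150:345]=1;out={}
    for n,m in [("red",((H<6)|(H>174))&(S>150)),("green",(H>50)&(H<80)&(S>110)),("blue",(H>100)&(H<118)&(S>150))]:
        k,l,st,c=cv2.connectedComponentsWithStats((m&R).astype(np.uint8)); i=1+np.argmax(st[1:,4]); x,y,a,b,_=st[i]; out[n]=(x+(a-1)/2,y+(b-1)/2); 
    return out
L=lids(w["pixels"]); print(L)
T={"red":(337.4,146.3),"green":(377.7,168.2),"blue":(349.2,170.2)}
P={}
for n in L: P[n]=atz(w,L[n],.12); print(n,P[n].round(4),tri((w,L[n]),(t,T[n])))
d=P["red"]-P["green"]; yaw=np.arctan2(d[1],d[0])-np.pi/2; print("yaw",np.degrees(yaw),np.linalg.norm(d))
x=np.array([np.cos(yaw),np.sin(yaw)]); 
c=[P["red"][:2]-[.018*x[0]-.055*x[1],.018*x[1]+.055*x[0]],P["green"][:2]-[.018*x[0]+.055*x[1],.018*x[1]-.055*x[0]],P["blue"][:2]+.018*x]; print(np.round(c,4))
C=[atz(w,u,.01) for u in [(169,132),(328,132),(328,234)]]; print("corners",np.round(C,4))
print("matcorner",atz(w,(365,68),.004),atz(w,(356,148),.004))
crop(w,"w2z",150,110,200,160,4)
E
```

```text
{'red': (np.float64(311.0), np.float64(238.5)), 'green': (np.float64(184.0), np.float64(238.5)), 'blue': (np.float64(247.0), np.float64(196.0))}
red [ 0.5022 -0.0371  0.12  ] (array([ 0.5043088 , -0.03712665,  0.1153418 ]), [array([ 0.3, -0.3]), array([ 0.1, -0.1])])
green [ 0.4496 -0.1289  0.12  ] (array([ 0.44936978, -0.1321266 ,  0.11702184]), [array([-2.7,  0.1]), array([-0.8, -0.4])])
blue [ 0.4437 -0.0647  0.12  ] (array([ 0.44516345, -0.0652265 ,  0.11335129]), [array([ 0.5, -0.6]), array([ 0.3, -0.1])])
yaw -29.863588687470077 0.10579334409400447
[[ 0.4592 -0.0759]
 [ 0.4613 -0.0722]
 [ 0.4593 -0.0737]]
corners [[ 0.3673 -0.1205  0.01  ]
 [ 0.4529  0.0286  0.01  ]
 [ 0.5597 -0.0246  0.01  ]]
matcorner [0.41369349 0.09308694 0.004     ] [0.48553236 0.04855738 0.004     ]
```

View pics/w2z.png

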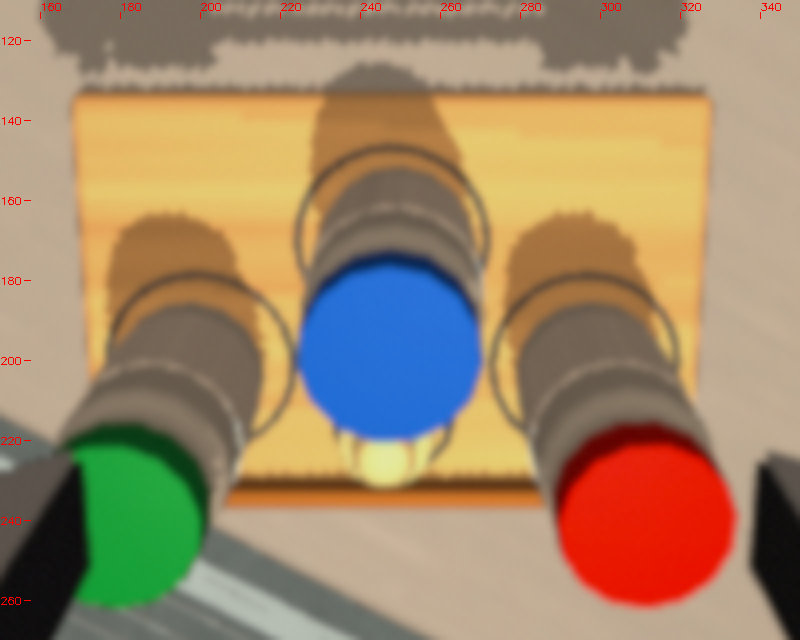

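Call:
servo_tool:
  rows:
    - [[-0.03,-0.08,0.3],0]
    - [[-0.03,-0.08,0.6],0]
    - [[-0.03,-0.08,0.8],0]
    - [[-0.03,-0.08,0.8],0]
  grip: -0.35

```text
time: 2.97
tool_pos: [0.4414, -0.0647, 0.1377]
ee_rot: [-3.14, -0.007, 2.62]
wrist_force: [-0.1, -0.2, -0.6]
width: 0.0713
```

```bash
python3 - <<'E'
from h import *
from bench import robot
s=robot.snapshot("wrist"); cv2.imwrite("pics/w3.png",s["pixels"][:,:,::-1]); go(robot.get_obs(),.4437,-.065,.052,150.2)
E
```

```text
pos [ 0.4426 -0.0651  0.1398] yaw 150.12 w 0.0668 t 3.02 -> shift [-0.016  0.008  1.098] turn -0.001
```

View pics/w3.png

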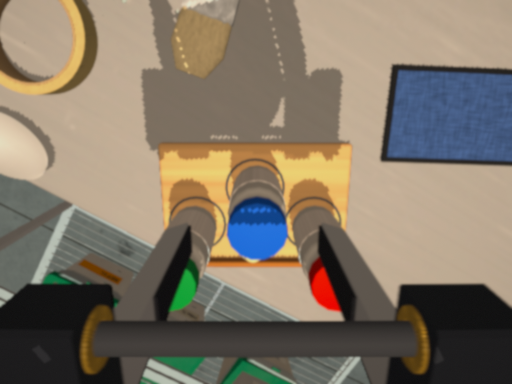

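Call:
servo_tool:
  rows:
    - [[-0.01,0,0.2],0]
    - [[-0.01,0,0.5],0]
    - [[-0.01,0,0.75],0]
    - [[-0.01,0,1],0]

```text
time: 3.35
tool_pos: [0.4462, -0.0664, 0.0627]
ee_rot: [3.141, 0.004, 2.62]
wrist_force: [0.1, -0.2, 0.2]
width: 0.0633
```

Call:
servo_tool:
  rows:
    - [[0,0,0.1],0]
    - [[0,0,0.1],0]

```text
time: 3.52
tool_pos: [0.444, -0.0659, 0.0527]
ee_rot: [-3.141, -0.002, 2.62]
wrist_force: [-0.7, -0.3, -0.1]
width: 0.0635
```

Call:
servo_tool:
  rows:
    - [[0,0,0],0]
    - [[0,0,0],0]
    - [[0,0,0],0]
    - [[0,0,0],0]
    - [[0,0,0],0]
    - [[0,0,0],0]
  grip: 1

```text
time: 4.02
tool_pos: [0.4461, -0.0666, 0.0551]
ee_rot: [3.14, 0.003, 2.619]
wrist_force: [1.0, 0.0, 5.8]
width: 0.0416
```

Call:
servo_tool:
  rows:
    - [[0,0,-0.15],0]
    - [[0.05,0,-0.4],0]
    - [[0.3,0,-0.6],0]
    - [[0.6,0,-0.65],0]
    - [[0.79,0,-0.65],0]

```text
time: 4.43
tool_pos: [0.389, -0.0344, 0.1062]
ee_rot: [3.141, 0.0, 2.619]
wrist_force: [0.6, 0.0, -2.3]
width: 0.0416
```

Call:
servo_tool:
  rows:
    - [[0,0.2,0],0]
    - [[0,0.5,0],0]
    - [[0,0.9,0],0]
    - [[0,1,0],0]

```text
time: 4.77
tool_pos: [0.4305, 0.0372, 0.1048]
ee_rot: [3.14, -0.001, 2.621]
wrist_force: [-0.7, 0.2, -2.6]
width: 0.0418
```

Call:
servo_tool:
  rows:
    - [[0,0.4,0],0]
    - [[0,0.8,0],0]
    - [[0,1,0],0]
    - [[0,1,0],0]

```text
time: 5.1
tool_pos: [0.4702, 0.1059, 0.1044]
ee_rot: [-3.141, -0.002, 2.623]
wrist_force: [0.1, -0.6, -1.3]
width: 0.0417
```

```bash
python3 - <<'E'
from h import *
from bench import robot
go(robot.get_obs(),.495,.147,.049,150.2)
s=robot.snapshot("wrist"); cv2.imwrite("pics/w4.png",s["pixels"][:,:,::-1])
s=robot.snapshot("scene");crop(s,"s4",190,20,200,200,3)
E
```

```text
pos [0.4702 0.1059 0.1044] yaw 150.26 w 0.0417 t 5.1 -> shift [-0.015  0.6    0.693] turn 0.001
```

View pics/w4.png

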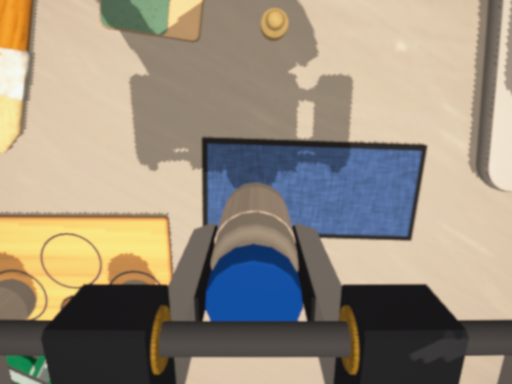

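View pics/s4.png

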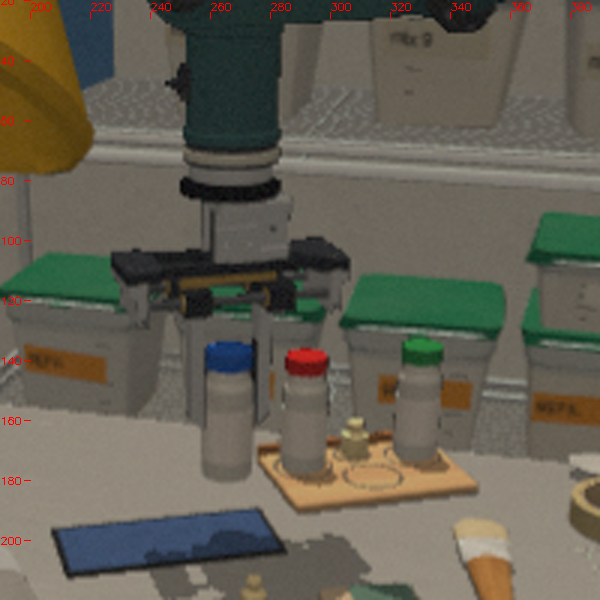

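```bash
python3 - <<'E'
from h import *
from bench import robot
w=robot.snapshot("wrist"); C=[atz(w,u,.004) for u in [(203,138),(426,146),(412,240)]]
print(np.round(C,4),(C[0]+C[2])/2,np.linalg.norm(C[1]-C[0]),np.linalg.norm(C[1]-C[2]),np.degrees(np.arctan2(*(C[1]-C[0])[[1,0]]))-90)
go(robot.get_obs(),*((C[0]+C[2])/2)[:2],.0495,150.2)
E
```

```text
[[0.4111 0.0878 0.004 ]
 [0.5071 0.2424 0.004 ]
 [0.5788 0.1999 0.004 ]] [0.49493509 0.14387311 0.004     ] 0.18192988809958685 0.08335515389025225 -31.84691066505693
pos [0.4689 0.103  0.1046] yaw 150.07 w 0.0418 t 5.25 -> shift [-0.028  0.607  0.687] turn -0.001
```

Call:
servo_tool:
  rows:
    - [[-0.01,0.3,0],0]
    - [[-0.02,0.55,0.1],0]
    - [[-0.02,0.62,0.3],0]
    - [[-0.02,0.62,0.5],0]
    - [[-0.02,0.62,0.64],0]
    - [[-0.02,0.62,0.68],0]
    - [[-0.02,0.62,0.68],0]
    - [[-0.02,0.62,0.68],0]

```text
time: 5.92
tool_pos: [0.4962, 0.1453, 0.0516]
ee_rot: [3.141, 0.001, 2.618]
wrist_force: [0.4, -0.2, -2.3]
width: 0.0419
```

```bash
python3 - <<'E'
from h import *
from bench import robot
o=robot.get_obs();go(o,.495,.1455,.0475,150.2);print(o["wrist_force"])
s=robot.snapshot("scene");crop(s,"s5",190,100,200,120,4)
E
```

```text
pos [0.4962 0.1453 0.0516] yaw 150.01 w 0.0419 t 5.92 -> shift [ 0.014 -0.006  0.052] turn -0.002
[ 0.37025687 -0.1582816  -2.30783421]
```

View pics/s5.png

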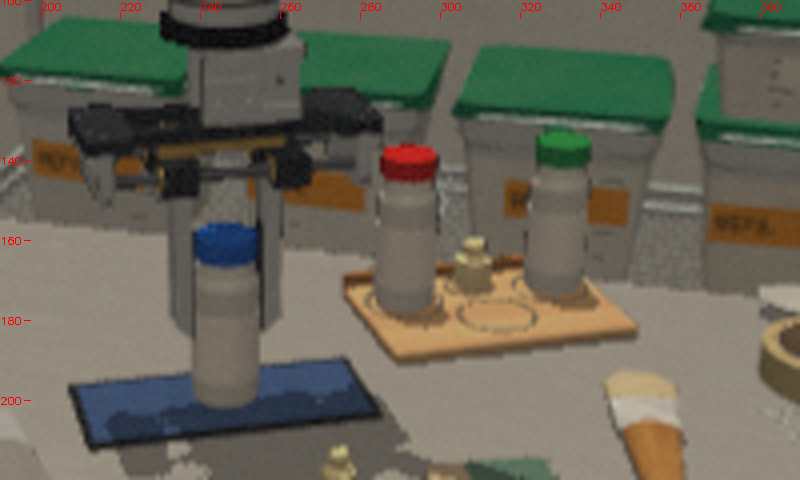

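Call:
servo_tool:
  rows:
    - [[0,0,0.02],0]
    - [[0,0,0.03],0]
    - [[0,0,0.03],0]

```text
time: 6.22
tool_pos: [0.4963, 0.1459, 0.0492]
ee_rot: [3.141, 0.001, 2.619]
wrist_force: [-0.2, -1.7, -2.2]
width: 0.0413
```

Call:
servo_tool:
  rows:
    - [[0,0,0.01],0]
    - [[0,0,0.015],0]
    - [[0,0,0.015],0]

```text
time: 6.47
tool_pos: [0.4965, 0.1459, 0.0491]
ee_rot: [3.141, 0.001, 2.619]
wrist_force: [-1.3, -0.0, 4.1]
width: 0.0415
```

Call:
servo_tool:
  rows:
    - [[0,0,0],0]
    - [[0,0,0],0]
    - [[0,0,0],0]
    - [[0,0,0],0]
  grip: -0.35

```text
time: 6.8
tool_pos: [0.496, 0.1461, 0.0473]
ee_rot: [3.141, -0.0, 2.619]
wrist_force: [0.1, -0.4, 0.3]
width: 0.0625
```

Call:
servo_tool:
  rows:
    - [[0,0,-0.15],0]
    - [[0,0,-0.5],0]
    - [[0,0,-0.9],0]
    - [[0,0,-1],0]

```text
time: 7.13
tool_pos: [0.4989, 0.1466, 0.1337]
ee_rot: [3.135, 0.007, 2.619]
wrist_force: [1.3, 0.4, -0.1]
width: 0.0634
```

```bash
python3 - <<'E'
from h import *
from bench import robot
o=robot.get_obs();go(o,.5022,-.0365,.15,60.2)
s=robot.snapshot("wrist"); cv2.imwrite("pics/w6.png",s["pixels"][:,:,::-1])
s=robot.snapshot("scene");crop(s,"s6",190,100,200,120,4)
E
```

```text
pos [0.4989 0.1466 0.1337] yaw 150.07 w 0.0634 t 7.13 -> shift [-1.179 -1.962 -0.208] turn 0.999
```

View pics/w6.png

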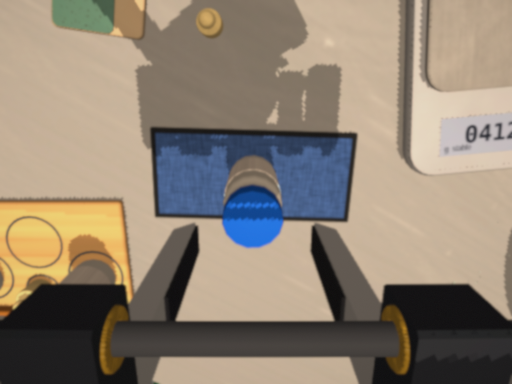

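View pics/s6.png

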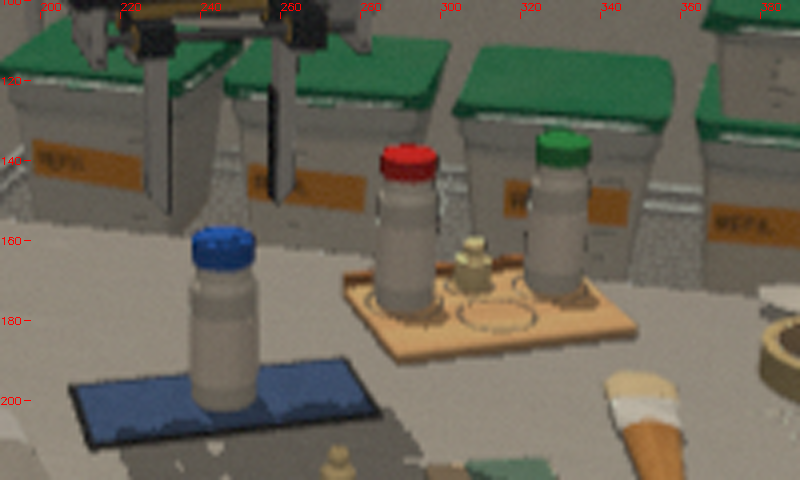

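Call:
servo_tool:
  rows:
    - [[-0.15,-0.3,-0.1],0.07]
    - [[-0.35,-0.7,-0.2],0.15]
    - [[-0.55,-1,-0.2],0.23]
    - [[-0.59,-1,-0.2],0.31]
  grip: -0.5

```text
time: 7.57
tool_pos: [0.4961, 0.0491, 0.1422]
ee_rot: [-3.139, 0.001, 2.124]
wrist_force: [-0.0, 0.2, 0.3]
width: 0.0703
```

```bash
python3 - <<'E'
from h import *
from bench import robot
o=robot.get_obs();go(o,.5022,-.0365,.15,60.2)
E
```

```text
pos [0.4961 0.0491 0.1422] yaw 121.69 w 0.0703 t 7.57 -> shift [-0.951 -0.498 -0.095] turn 0.683
```

Call:
servo_tool:
  rows:
    - [[-0.15,-0.08,-0.1],0.08]
    - [[-0.35,-0.18,-0.1],0.16]
    - [[-0.55,-0.28,-0.1],0.24]
    - [[-0.75,-0.38,-0.1],0.32]
    - [[-0.9,-0.46,-0.1],0.4]
    - [[-0.95,-0.5,-0.1],0.48]
    - [[-0.95,-0.5,-0.1],0.56]
    - [[-0.95,-0.5,-0.1],0.64]
    - [[-0.95,-0.5,-0.1],0.68]
    - [[-0.95,-0.5,-0.1],0.68]

```text
time: 8.4
tool_pos: [0.5027, -0.0325, 0.1494]
ee_rot: [-3.138, 0.001, 1.065]
wrist_force: [0.0, 0.2, 0.1]
width: 0.0704
```

```bash
python3 - <<'E'
from h import *
from bench import robot
o=robot.get_obs();go(o,.5022,-.0365,.055,60.2)
s=robot.snapshot("wrist"); cv2.imwrite("pics/w7.png",s["pixels"][:,:,::-1])
s=robot.snapshot("scene");crop(s,"s7",190,30,200,190,3)
E
```

```text
pos [ 0.5027 -0.0325  0.1494] yaw 61.01 w 0.0704 t 8.4 -> shift [-0.045  0.023  1.18 ] turn 0.009
```

View pics/w7.png

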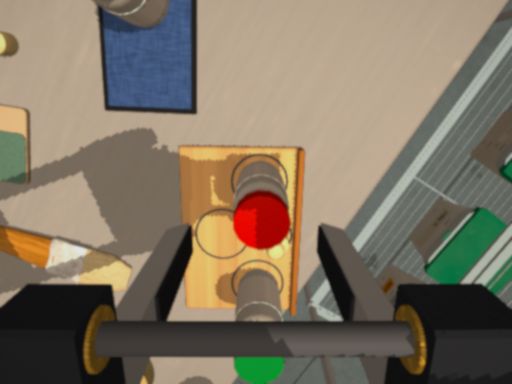

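View pics/s7.png

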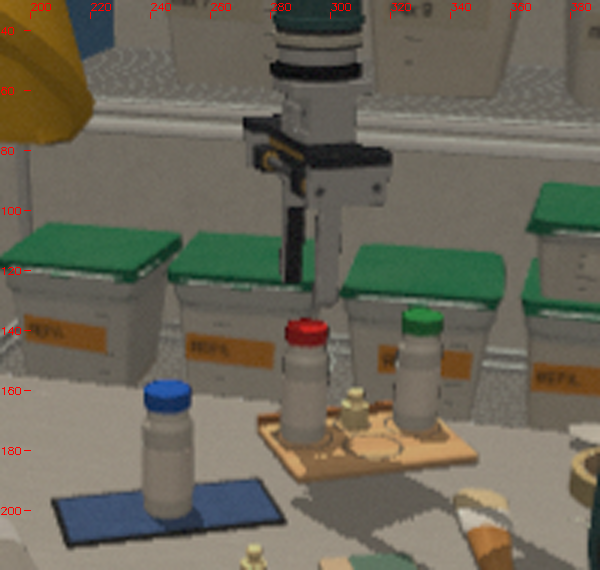

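```bash
python3 - <<'E'
from h import *
from bench import robot
w=robot.snapshot("wrist");o=robot.get_obs()
print(atz(w,(261.5,219.5),.12), atz(w,(277,253),.044)); P=atz(w,(261.5,219.5),.12)
go(o,P[0],P[1],.055,60.2)
C=[atz(w,u,.01) for u in [(180,147),(298,147)]]; print(np.round(C,4),np.degrees(np.arctan2(*(C[1]-C[0])[[1,0]])))
R=robot.get_obs()["tool_pos"]; print(w["world_from_camera"][:3,3]-R)
print(proj(w,o["tool_pos"]),proj(w,[o["tool_pos"][0],o["tool_pos"][1],.12]))
E
```

```text
[ 0.50772263 -0.03539641  0.12      ] [ 0.49159471 -0.09720541  0.044     ]
pos [ 0.5031 -0.0324  0.1503] yaw 61.18 w 0.0707 t 8.55 -> shift [-0.004  0.071  1.191] turn 0.011
[[ 0.4568  0.0262  0.01  ]
 [ 0.5531 -0.0267  0.01  ]] -28.80005970548078
[0.04009466 0.06938063 0.17781236]
[[252.59352838 238.33349905]] [[253.00502618 218.89835603]]
```

Call:
servo_tool:
  rows:
    - [[-0.02,0.05,0.2],0.01]
    - [[-0.02,0.05,0.5],0.01]
    - [[-0.02,0.05,0.8],0.01]
    - [[-0.02,0.05,1],0.01]

```text
time: 8.88
tool_pos: [0.5051, -0.0356, 0.0688]
ee_rot: [-3.139, 0.001, 1.052]
wrist_force: [-0.0, 0.6, -0.1]
width: 0.0707
```

Call:
servo_tool:
  rows:
    - [[0,0,0.1],0]
    - [[0,0,0.18],0]
    - [[0,0,0.18],0]
    - [[0,0,0.18],0]

```text
time: 9.22
tool_pos: [0.5069, -0.0359, 0.0577]
ee_rot: [3.141, -0.0, 1.051]
wrist_force: [-0.1, 0.5, -0.7]
width: 0.0703
```

Call:
servo_tool:
  rows:
    - [[0,0,0],0]
    - [[0,0,0],0]
    - [[0,0,0],0]
    - [[0,0,0],0]
    - [[0,0,0],0]
    - [[0,0,0],0]
  grip: 1

```text
time: 9.72
tool_pos: [0.5066, -0.0358, 0.0575]
ee_rot: [3.141, -0.0, 1.05]
wrist_force: [-0.9, 0.5, 1.8]
width: 0.0414
```

Call:
servo_tool:
  rows:
    - [[0,0,-0.15],0]
    - [[0,0,-0.4],0]
    - [[0.1,-0.1,-0.6],0]
    - [[0.3,-0.32,-0.6],0]
    - [[0.55,-0.6,-0.6],0]
    - [[0.58,-0.64,-0.6],0]

```text
time: 10.22
tool_pos: [0.4837, 0.0332, 0.1056]
ee_rot: [-3.139, -0.002, 1.053]
wrist_force: [0.1, -0.3, -2.4]
width: 0.0417
```

Call:
servo_tool:
  rows:
    - [[0.2,-0.25,0],0]
    - [[0.45,-0.5,0],0]
    - [[0.58,-0.62,0],0]
    - [[0.58,-0.62,0],0]
    - [[0.58,-0.62,0],0]

```text
time: 10.63
tool_pos: [0.4649, 0.0949, 0.1051]
ee_rot: [3.141, 0.001, 1.052]
wrist_force: [0.1, -0.1, -2.4]
width: 0.0416
```

```bash
python3 - <<'E'
from h import *
from bench import robot
o=robot.get_obs();go(o,.4646,.0961,.0516,60.2);print(o["wrist_force"])
s=robot.snapshot("wrist"); cv2.imwrite("pics/w8.png",s["pixels"][:,:,::-1])
s=robot.snapshot("scene");crop(s,"s8",190,80,200,140,4)
E
```

```text
pos [0.4649 0.0949 0.1051] yaw 60.28 w 0.0416 t 10.63 -> shift [ 0.012 -0.011  0.668] turn 0.001
[ 0.1390876  -0.09753283 -2.38803736]
```

View pics/w8.png

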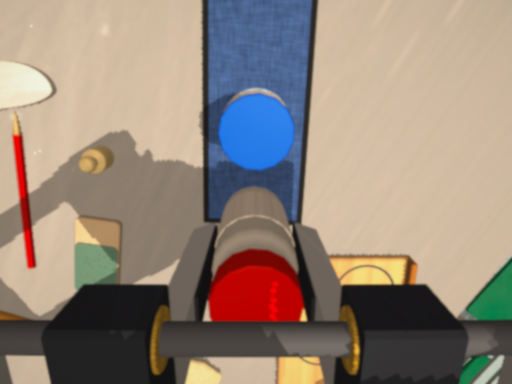

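View pics/s8.png

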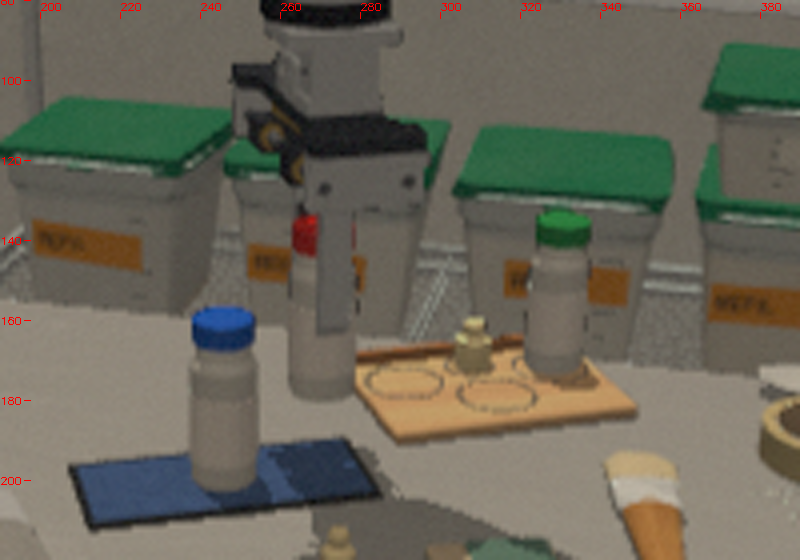

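Call:
servo_tool:
  rows:
    - [[0.01,-0.01,0.15],0]
    - [[0.01,-0.01,0.4],0]
    - [[0.01,-0.01,0.58],0]
    - [[0.01,-0.01,0.65],0]
    - [[0.01,-0.01,0.66],0]
    - [[0.01,-0.01,0.67],0]
    - [[0.01,-0.01,0.67],0]

```text
time: 11.32
tool_pos: [0.465, 0.0954, 0.0513]
ee_rot: [3.141, 0.0, 1.05]
wrist_force: [1.1, -0.2, -1.8]
width: 0.0418
```

Call:
servo_tool:
  rows:
    - [[0,0,0.01],0]
    - [[0,0,0.015],0]
    - [[0,0,0.015],0]

```text
time: 11.57
tool_pos: [0.4653, 0.0956, 0.0512]
ee_rot: [3.14, -0.0, 1.05]
wrist_force: [-3.2, -1.4, 5.6]
width: 0.0421
```

Call:
servo_tool:
  rows:
    - [[0,0,0],0]
    - [[0,0,0],0]
    - [[0,0,0],0]
    - [[0,0,0],0]
  grip: -0.4

```text
time: 11.9
tool_pos: [0.4649, 0.096, 0.05]
ee_rot: [3.142, -0.0, 1.05]
wrist_force: [0.1, 0.1, -0.5]
width: 0.0639
```

Call:
servo_tool:
  rows:
    - [[0,0,-0.15],0]
    - [[0,0,-0.5],0]
    - [[0,0,-0.9],0]
    - [[0,0,-1],0]

```text
time: 12.23
tool_pos: [0.4677, 0.0962, 0.1352]
ee_rot: [3.135, -0.005, 1.05]
wrist_force: [0.3, 0.6, 1.8]
width: 0.0657
```

```bash
python3 - <<'E'
from h import *
from bench import robot
o=robot.get_obs();go(o,.4476,-.1314,.15,117.7)
s=robot.snapshot("scene");crop(s,"s9",190,80,200,140,4)
E
```

```text
pos [0.4677 0.0962 0.1352] yaw 60.19 w 0.0657 t 12.23 -> shift [-2.592  1.198 -0.19 ] turn -0.639
```

View pics/s9.png

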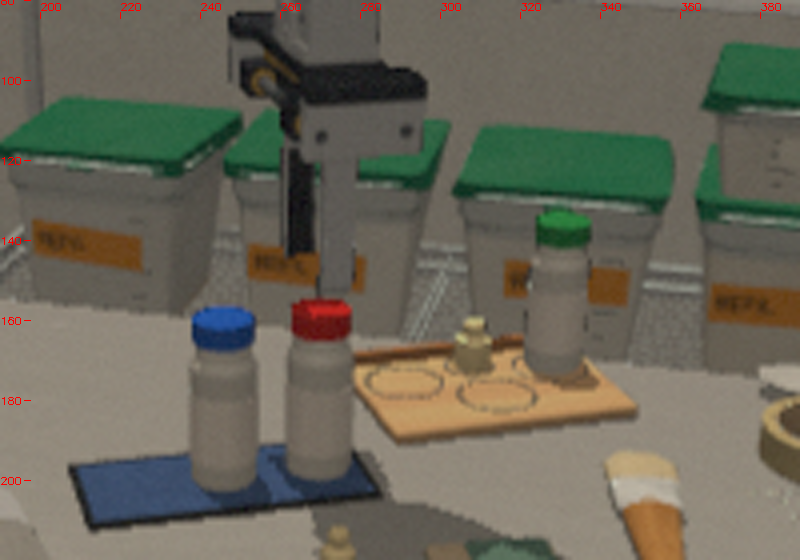

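Call:
servo_tool:
  rows:
    - [[-0.3,0.15,-0.1],-0.07]
    - [[-0.7,0.32,-0.2],-0.15]
    - [[-1,0.46,-0.2],-0.23]
    - [[-1,0.46,-0.2],-0.31]

```text
time: 12.62
tool_pos: [0.4565, 0.0045, 0.1453]
ee_rot: [-3.141, 0.002, 1.523]
wrist_force: [-0.6, 0.4, -1.3]
width: 0.0657
```

```bash
python3 - <<'E'
from h import *
from bench import robot
o=robot.get_obs();go(o,.4476,-.1314,.15,117.7)
E
```

```text
pos [0.4565 0.0045 0.1453] yaw 87.24 w 0.0657 t 12.62 -> shift [-1.702 -0.029 -0.055] turn -0.338
```

Call:
servo_tool:
  rows:
    - [[-0.3,0,-0.05],-0.08]
    - [[-0.7,0,-0.05],-0.16]
    - [[-1,0,-0.05],-0.24]
    - [[-1,0,-0.05],-0.32]
    - [[-1,0,-0.05],-0.34]

```text
time: 13.03
tool_pos: [0.4522, -0.073, 0.1484]
ee_rot: [-3.14, -0.002, 2.057]
wrist_force: [-0.1, -0.3, 0.4]
width: 0.066
```

```bash
python3 - <<'E'
from h import *
from bench import robot
o=robot.get_obs();go(o,.4476,-.1314,.15,117.7)
s=robot.snapshot("wrist"); cv2.imwrite("pics/w10.png",s["pixels"][:,:,::-1])
E
```

```text
pos [ 0.4522 -0.073   0.1484] yaw 117.84 w 0.066 t 13.03 -> shift [-0.618 -0.392 -0.021] turn 0.002
```

View pics/w10.png

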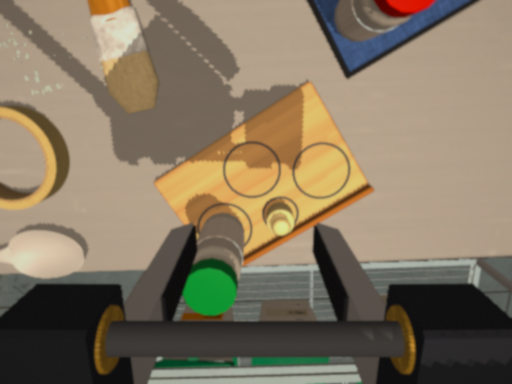

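Call:
servo_tool:
  rows:
    - [[-0.15,-0.1,0],0]
    - [[-0.4,-0.25,0],0]
    - [[-0.58,-0.37,0],0]
    - [[-0.6,-0.38,0],0]
    - [[-0.6,-0.38,0],0]

```text
time: 13.5
tool_pos: [0.448, -0.1284, 0.149]
ee_rot: [-3.141, -0.002, 2.053]
wrist_force: [0.1, -0.1, -0.3]
width: 0.0659
```

```bash
python3 - <<'E'
from h import *
from bench import robot
o=robot.get_obs();go(o,.4476,-.1314,.0575,117.7)
s=robot.snapshot("wrist"); cv2.imwrite("pics/w11.png",s["pixels"][:,:,::-1])
print(proj(s,o["tool_pos"]))
s=robot.snapshot("scene");crop(s,"s11",240,30,180,160,4)
E
```

```text
pos [ 0.448  -0.1284  0.149 ] yaw 117.61 w 0.0659 t 13.5 -> shift [-0.033 -0.02   1.144] turn -0.001
[[253.98458599 236.97690601]]
```

View pics/w11.png

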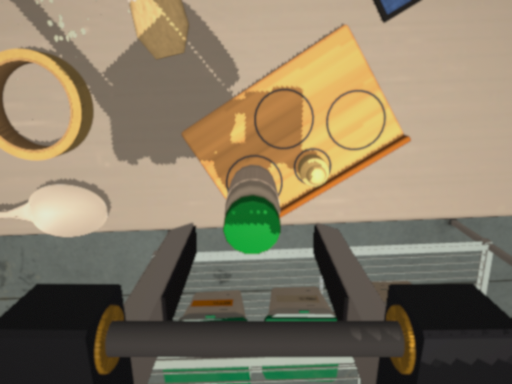

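View pics/s11.png

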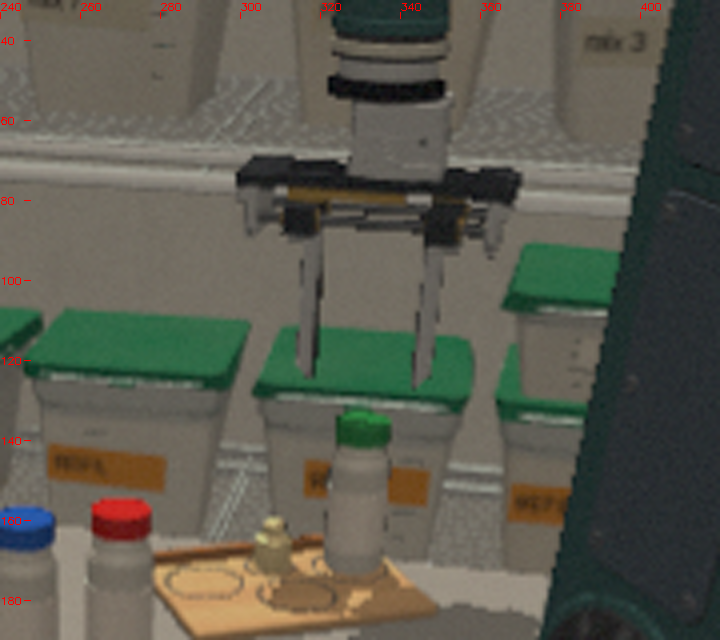

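Call:
servo_tool:
  rows:
    - [[-0.05,-0.02,0.2],0]
    - [[-0.05,-0.02,0.5],0]
    - [[-0.05,-0.02,0.8],0]
    - [[-0.05,-0.02,1],0]

```text
time: 13.93
tool_pos: [0.448, -0.131, 0.0679]
ee_rot: [-3.14, -0.002, 2.056]
wrist_force: [-0.4, -0.0, -0.6]
width: 0.0657
```

Call:
servo_tool:
  rows:
    - [[0,0,0.1],0]
    - [[0,0,0.14],0]
    - [[0,0,0.14],0]
    - [[0,0,0.14],0]

```text
time: 14.27
tool_pos: [0.4497, -0.1326, 0.0601]
ee_rot: [3.14, 0.001, 2.055]
wrist_force: [0.3, 0.7, -0.3]
width: 0.0657
```

Call:
servo_tool:
  rows:
    - [[0,0,0],0]
    - [[0,0,0],0]
    - [[0,0,0],0]
    - [[0,0,0],0]
    - [[0,0,0],0]
    - [[0,0,0],0]
  grip: 1

```text
time: 14.77
tool_pos: [0.4492, -0.1329, 0.0596]
ee_rot: [3.141, 0.001, 2.055]
wrist_force: [-0.8, -1.2, 2.2]
width: 0.0414
```

Call:
servo_tool:
  rows:
    - [[0,0,-0.15],0]
    - [[0.05,0,-0.4],0]
    - [[0.2,0,-0.65],0]
    - [[0.45,0,-0.75],0]
    - [[0.8,0,-0.75],0]
    - [[1,0,-0.75],0]

```text
time: 15.27
tool_pos: [0.4107, -0.0602, 0.1192]
ee_rot: [3.141, -0.001, 2.055]
wrist_force: [0.1, 0.0, -3.3]
width: 0.0415
```

```bash
python3 - <<'E'
from h import *
from bench import robot
o=robot.get_obs();go(o,.405,.12,.12,60.2)
s=robot.snapshot("scene");crop(s,"s12",190,30,200,190,3)
E
```

```text
pos [ 0.4107 -0.0602  0.1192] yaw 117.74 w 0.0415 t 15.27 -> shift [ 2.027  0.986 -0.007] turn 0.639
```

View pics/s12.png

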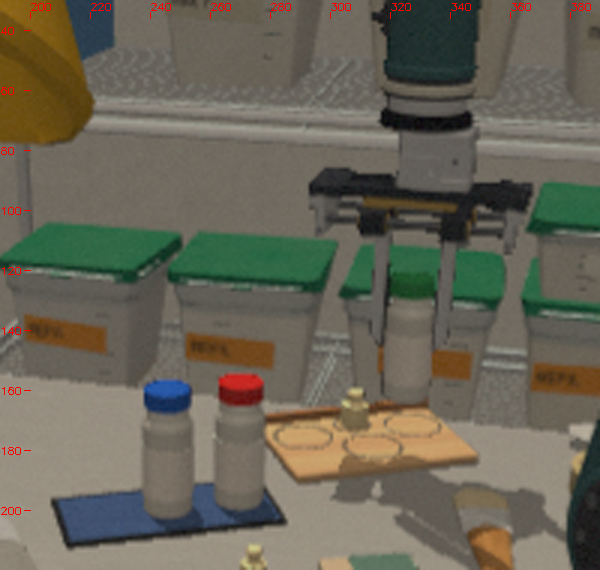

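Call:
servo_tool:
  rows:
    - [[0.3,0.14,0],0.07]
    - [[0.7,0.33,0],0.15]
    - [[1,0.48,0],0.23]
    - [[1,0.48,0],0.31]

```text
time: 15.65
tool_pos: [0.4077, 0.0304, 0.1184]
ee_rot: [-3.14, -0.003, 1.595]
wrist_force: [0.2, -0.3, -1.8]
width: 0.0412
```

```bash
python3 - <<'E'
from h import *
from bench import robot
o=robot.get_obs();go(o,.405,.12,.12,60.2)
E
```

```text
pos [0.4077 0.0304 0.1184] yaw 91.41 w 0.0412 t 15.65 -> shift [ 1.121 -0.006 -0.017] turn 0.347
```

Call:
servo_tool:
  rows:
    - [[0.3,0,0],0.08]
    - [[0.7,0,0],0.16]
    - [[1,0,0],0.24]
    - [[1,0,0],0.32]
    - [[1,0,0],0.35]

```text
time: 16.07
tool_pos: [0.4058, 0.108, 0.1182]
ee_rot: [-3.14, 0.001, 1.045]
wrist_force: [-0.1, -0.3, -1.8]
width: 0.0413
```

```bash
python3 - <<'E'
from h import *
from bench import robot
o=robot.get_obs();go(o,.466,.232,.12,60.2);go(o,.5254,.1949,.12,60.2)
s=robot.snapshot("wrist"); cv2.imwrite("pics/w13.png",s["pixels"][:,:,::-1])
E
```

```text
pos [0.4058 0.108  0.1182] yaw 59.89 w 0.0413 t 16.07 -> shift [ 1.718 -0.127 -0.023] turn -0.003
pos [0.4058 0.108  0.1182] yaw 59.89 w 0.0413 t 16.07 -> shift [ 1.689  0.748 -0.024] turn -0.003
```

View pics/w13.png

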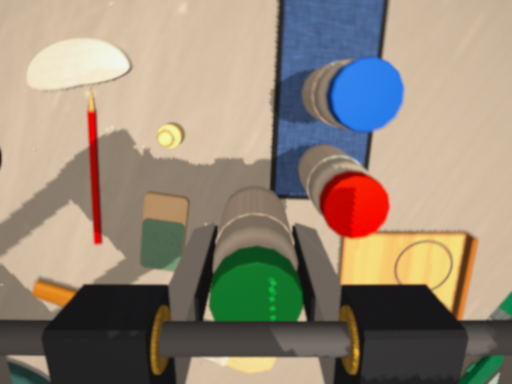

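Call:
servo_tool:
  rows:
    - [[0.05,-0.15,0],0]
    - [[0.35,-0.2,0],0]
    - [[0.75,-0.2,0],0]
    - [[1,-0.2,0],0]

```text
time: 16.45
tool_pos: [0.4332, 0.1855, 0.1186]
ee_rot: [-3.141, -0.001, 1.049]
wrist_force: [1.0, -1.1, -2.6]
width: 0.0414
```

Call:
servo_tool:
  rows:
    - [[0.4,0.02,0],0]
    - [[0.7,0.1,0],0]
    - [[0.7,0.4,0],0]
    - [[0.7,0.8,0],0]
    - [[0.69,0.95,0],0]
    - [[0.69,0.95,0],0]

```text
time: 16.95
tool_pos: [0.5277, 0.1919, 0.1178]
ee_rot: [-3.141, 0.001, 1.045]
wrist_force: [-0.1, 1.1, -1.8]
width: 0.0413
```

```bash
python3 - <<'E'
from h import *
from bench import robot
o=robot.get_obs();go(o,.5254,.1949,.0538,60.2)
s=robot.snapshot("wrist"); cv2.imwrite("pics/w14.png",s["pixels"][:,:,::-1])
s=robot.snapshot("scene");crop(s,"s14",150,30,200,190,3)
s=robot.snapshot("top"); crop(s,"t14",215,60,200,160,4)
E
```

```text
pos [0.5277 0.1919 0.1178] yaw 59.89 w 0.0413 t 16.95 -> shift [ 0.019 -0.044  0.801] turn -0.003
```

View pics/w14.png

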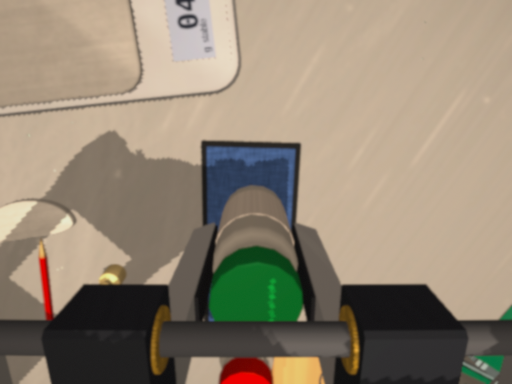

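View pics/s14.png

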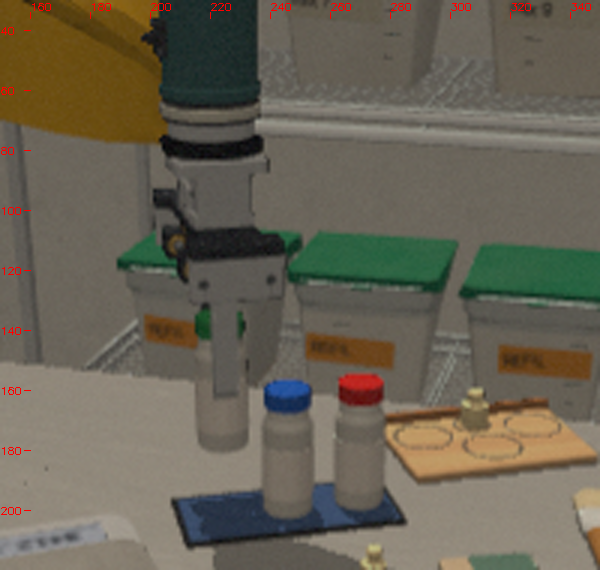

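View pics/t14.png

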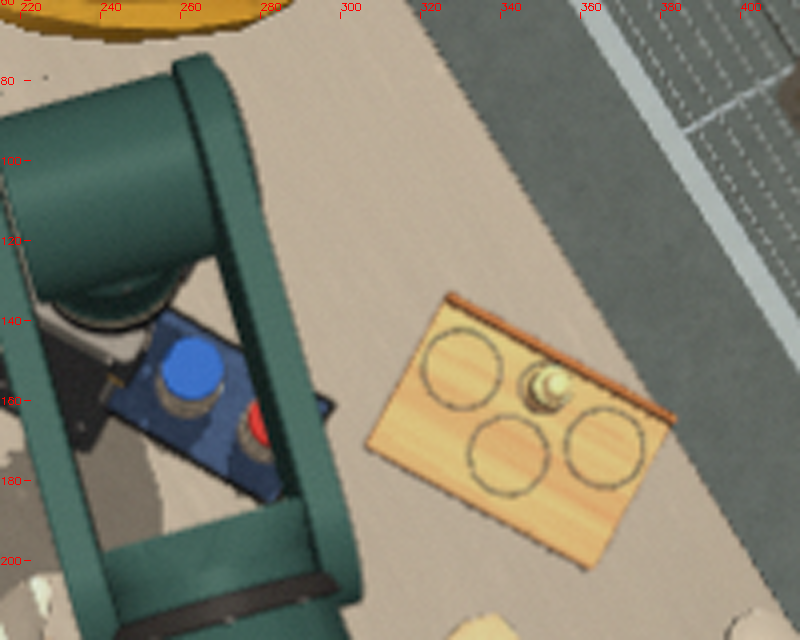

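Call:
servo_tool:
  rows:
    - [[0.01,-0.04,0.15],0]
    - [[0.01,-0.04,0.4],0]
    - [[0.01,-0.04,0.65],0]
    - [[0.01,-0.04,0.76],0]
    - [[0.01,-0.04,0.78],0]
    - [[0.01,-0.04,0.79],0]
    - [[0.01,-0.04,0.79],0]

```text
time: 17.68
tool_pos: [0.5237, 0.1965, 0.0566]
ee_rot: [3.141, -0.001, 1.048]
wrist_force: [-0.1, -0.4, -1.6]
width: 0.0415
```

Call:
servo_tool:
  rows:
    - [[0,0,0.01],0]
    - [[0,0,0.02],0]
    - [[0,0,0.02],0]

```text
time: 17.93
tool_pos: [0.5239, 0.1963, 0.0549]
ee_rot: [3.141, -0.001, 1.047]
wrist_force: [0.2, 0.0, -2.0]
width: 0.0413
```

Call:
servo_tool:
  rows:
    - [[0,0,0.015],0]
    - [[0,0,0.02],0]
    - [[0,0,0.02],0]

```text
time: 18.18
tool_pos: [0.524, 0.1963, 0.0535]
ee_rot: [3.141, -0.001, 1.047]
wrist_force: [-1.2, 0.1, 0.8]
width: 0.0414
```

Call:
servo_tool:
  rows:
    - [[0,0,0],0]
    - [[0,0,0],0]
    - [[0,0,0],0]
    - [[0,0,0],0]
  grip: -0.4

```text
time: 18.52
tool_pos: [0.5235, 0.1962, 0.0527]
ee_rot: [3.142, -0.0, 1.047]
wrist_force: [0.5, -0.1, 0.5]
width: 0.064
```

Call:
servo_tool:
  rows:
    - [[0,0,-0.15],0]
    - [[0,0,-0.5],0]
    - [[0,0,-0.9],0]
    - [[0,0,-1],0]

```text
time: 18.85
tool_pos: [0.5264, 0.197, 0.1393]
ee_rot: [3.134, -0.007, 1.047]
wrist_force: [0.9, -0.6, 1.4]
width: 0.0661
```

```bash
python3 - <<'E'
from h import *
from bench import robot
o=robot.get_obs();go(o,.4888,-.0917,.15,150.2)
t=robot.snapshot("top"); s=robot.snapshot("scene"); crop(s,"s15",150,30,200,190,3)
w=robot.snapshot("wrist")
# emulate the w11 camera pose from TCP and camera offset
from scipy.spatial.transform import Rotation as Ro
R0=Ro.from_euler('xyz',o["ee_rot"]).as_matrix(); Tt=np.eye(4);Tt[:3,:3]=R0;Tt[:3,3]=o["tool_pos"]
K=np.linalg.inv(Tt)@w["world_from_camera"]
Tn=np.eye(4);Tn[:3,:3]=Ro.from_euler('xyz',[-3.141,-.002,2.053]).as_matrix();Tn[:3,3]=[.448,-.1284,.149]
w=dict(w);w["world_from_camera"]=Tn@K
for uv in [(300,250),(400,246)]:
  for z in (-.4,-.3,-.2,-.1,0,.1,.2):
    X=atz(w,uv,z); print(uv,X.round(3),"top",proj(t,X)[0].round(0),"scene",proj(s,X)[0].round(0))
E
```

```text
pos [0.5264 0.197  0.1393] yaw 60.01 w 0.0661 t 18.85 -> shift [-3.359  1.398 -0.147] turn -1.002
(300, 250) [ 0.668 -0.324 -0.4  ] top [387. 119.] scene [303. 238.]
(300, 250) [ 0.632 -0.288 -0.3  ] top [386. 124.] scene [305. 222.]
(300, 250) [ 0.597 -0.251 -0.2  ] top [384. 129.] scene [308. 205.]
(300, 250) [ 0.562 -0.214 -0.1  ] top [382. 136.] scene [311. 185.]
(300, 250) [ 0.527 -0.177 -0.   ] top [380. 143.] scene [315. 162.]
(300, 250) [ 0.491 -0.14   0.1  ] top [378. 152.] scene [319. 136.]
(300, 250) [ 0.456 -0.103  0.2  ] top [375. 162.] scene [324. 107.]
(400, 246) [ 0.867 -0.209 -0.4  ] top [354.  66.] scene [245. 230.]
(400, 246) [ 0.805 -0.188 -0.3  ] top [355.  75.] scene [252. 216.]
(400, 246) [ 0.742 -0.167 -0.2  ] top [356.  85.] scene [261. 199.]
(400, 246) [ 0.679 -0.146 -0.1  ] top [358.  97.] scene [271. 180.]
(400, 246) [ 0.616 -0.125  0.   ] top [360. 111.] scene [281. 159.]
(400, 246) [ 0.553 -0.104  0.1  ] top [363. 127.] scene [294. 134.]
(400, 246) [ 0.49  -0.083  0.2  ] top [365. 147.] scene [309. 106.]
```

View pics/s15.png

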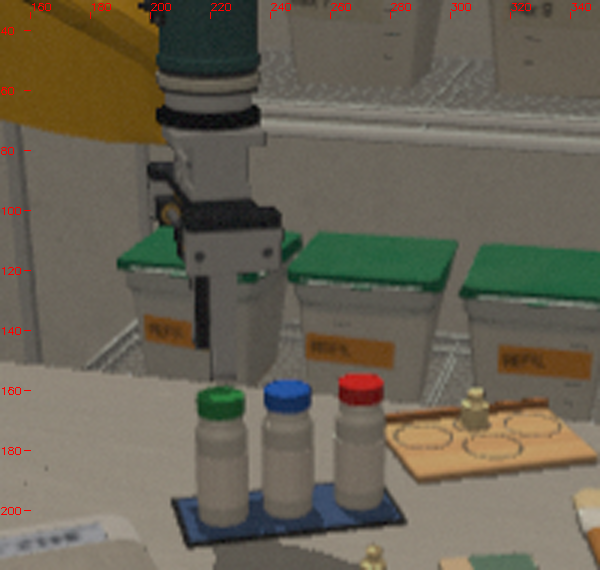

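Call:
servo_tool:
  rows:
    - [[-0.3,0.12,-0.15],-0.07]
    - [[-0.7,0.28,-0.15],-0.15]
    - [[-1,0.42,-0.15],-0.23]
    - [[-1,0.42,-0.15],-0.25]

```text
time: 19.33
tool_pos: [0.511, 0.106, 0.1424]
ee_rot: [-3.138, 0.003, 1.441]
wrist_force: [-0.0, 1.0, -0.1]
width: 0.066
```

```bash
python3 - <<'E'
from h import *
from bench import robot
o=robot.get_obs();go(o,.4888,-.0917,.15,150.2)
E
```

```text
pos [0.511  0.106  0.1424] yaw 82.56 w 0.066 t 19.33 -> shift [-2.487  0.045 -0.087] turn -0.752
```

Call:
servo_tool:
  rows:
    - [[-0.3,0.01,-0.08],-0.08]
    - [[-0.7,0.02,-0.08],-0.16]
    - [[-1,0.02,-0.08],-0.24]
    - [[-1,0.02,-0.08],-0.32]

```text
time: 19.67
tool_pos: [0.502, 0.0269, 0.1486]
ee_rot: [-3.137, 0.0, 1.939]
wrist_force: [-0.5, 0.8, -1.1]
width: 0.066
```

```bash
python3 - <<'E'
from h import *
from bench import robot
o=robot.get_obs();go(o,.4888,-.0917,.15,150.2)
E
```

```text
pos [0.502  0.0269 0.1486] yaw 111.12 w 0.066 t 19.67 -> shift [-1.323 -0.688 -0.013] turn -0.434
```

Call:
servo_tool:
  rows:
    - [[-0.3,-0.15,0],-0.08]
    - [[-0.7,-0.36,0],-0.16]
    - [[-0.95,-0.5,0],-0.24]
    - [[-0.95,-0.5,0],-0.32]
    - [[-0.95,-0.5,0],-0.4]
    - [[-0.95,-0.5,0],-0.43]
    - [[-0.95,-0.5,0],-0.43]
  grip: -0.2

```text
time: 20.25
tool_pos: [0.4923, -0.0547, 0.1486]
ee_rot: [-3.14, -0.004, 2.613]
wrist_force: [-0.4, 0.1, 1.0]
width: 0.0563
```

```bash
python3 - <<'E'
from h import *
from bench import robot
o=robot.get_obs();go(o,.4888,-.0917,.1,150.2)
w=robot.snapshot("wrist"); crop(w,"w16",100,100,300,220,2)
E
```

```text
pos [ 0.4923 -0.0547  0.1486] yaw 149.72 w 0.0563 t 20.25 -> shift [-0.198 -0.42   0.607] turn -0.005
```

View pics/w16.png

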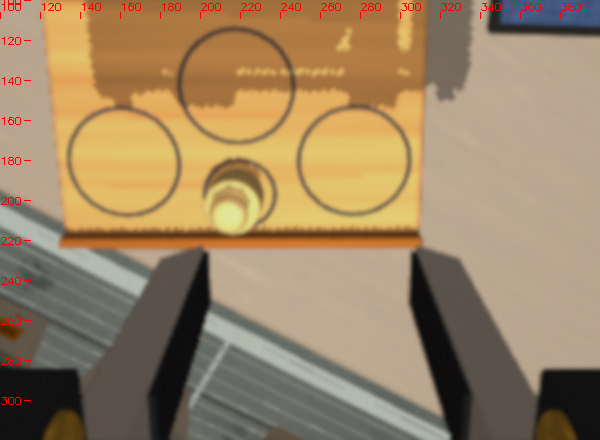

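```bash
python3 - <<'E'
from h import *
from bench import robot
w=robot.snapshot("wrist"); o=robot.get_obs()
for n,u,z in [("B",(218,142.3),.01),("G",(156.3,180.3),.01),("R",(273.5,180.3),.01),("W",(214.5,207.5),.046),("ring",(218,197),.01)]: print(n,atz(w,u,z).round(4))
P=atz(w,(214.5,207.5),.046);go(o,P[0],P[1],.1,150.2)
E
```

```text
B [ 0.446  -0.0671  0.01  ]
G [ 0.447  -0.1372  0.01  ]
R [ 0.5035 -0.0408  0.01  ]
W [ 0.4899 -0.0937  0.046 ]
ring [ 0.4909 -0.0952  0.01  ]
pos [ 0.4927 -0.0545  0.1493] yaw 149.61 w 0.0565 t 20.35 -> shift [-0.22  -0.441  0.615] turn -0.007
```

Call:
servo_tool:
  rows:
    - [[-0.1,-0.2,0.1],0]
    - [[-0.21,-0.42,0.3],0]
    - [[-0.21,-0.42,0.6],0]
    - [[-0.21,-0.42,0.8],0]
    - [[-0.21,-0.42,0.8],0]
    - [[-0.21,-0.42,0.8],0]

```text
time: 20.85
tool_pos: [0.4901, -0.0917, 0.0857]
ee_rot: [-3.141, -0.003, 2.612]
wrist_force: [-1.3, 0.3, 1.1]
width: 0.0567
```

```bash
python3 - <<'E'
from h import *
from bench import robot
o=robot.get_obs();go(o,.489,-.0925,.014,150.2)
w=robot.snapshot("wrist"); crop(w,"w17",100,100,300,220,2); print(proj(w,o["tool_pos"]))
E
```

```text
pos [ 0.4901 -0.0917  0.0857] yaw 149.67 w 0.0567 t 20.85 -> shift [ 0.004 -0.015  0.896] turn -0.006
[[255.23438382 237.0400958 ]]
```

View pics/w17.png

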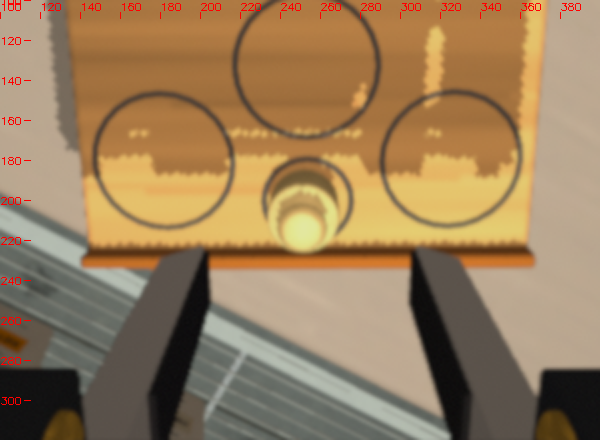

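Call:
servo_tool:
  rows:
    - [[0,-0.04,0.2],0]
    - [[0,-0.04,0.45],0]
    - [[0,-0.04,0.65],0]
    - [[0,-0.04,0.8],0]
    - [[0,-0.04,0.85],0]
    - [[0,-0.04,0.85],0]
    - [[0,-0.04,0.85],0]

```text
time: 21.48
tool_pos: [0.4906, -0.0951, 0.0204]
ee_rot: [3.141, 0.002, 2.613]
wrist_force: [0.6, -0.8, 0.3]
width: 0.0567
```

```bash
python3 - <<'E'
from h import *
from bench import robot
o=robot.get_obs();go(o,.489,-.0925,.0145,150.2)
w=robot.snapshot("wrist"); crop(w,"w18",100,100,300,220,2); s=robot.snapshot("scene"); crop(s,"s18",260,90,120,110,6)
E
```

```text
pos [ 0.4906 -0.0951  0.0204] yaw 149.72 w 0.0567 t 21.48 -> shift [0.034 0.017 0.074] turn -0.005
```

View pics/w18.png

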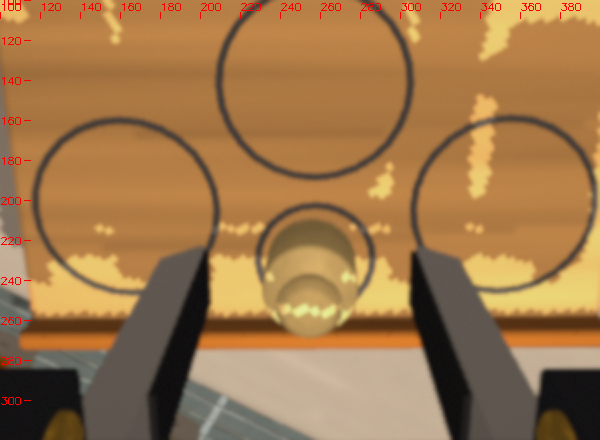

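View pics/s18.png

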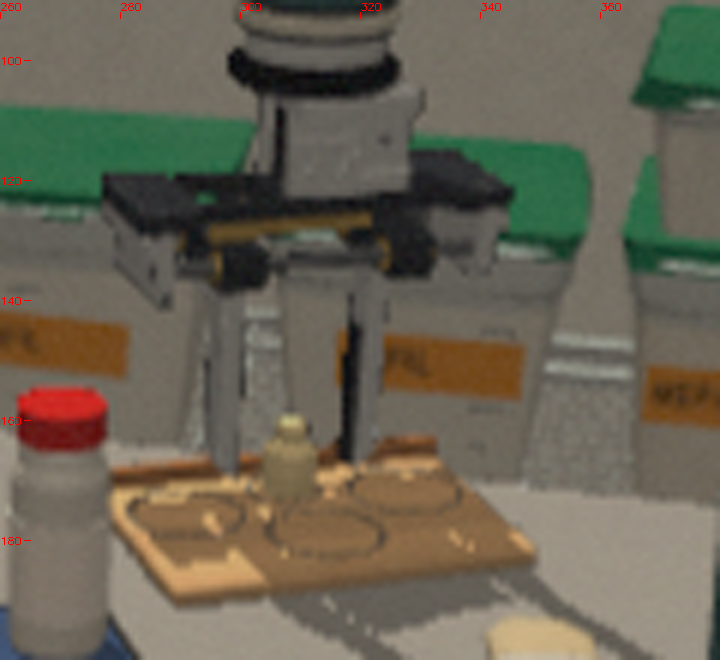

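Call:
servo_tool:
  rows:
    - [[0.02,0,0.03],0]
    - [[0.02,0,0.06],0]
    - [[0.02,0,0.07],0]
    - [[0.02,0,0.07],0]

```text
time: 21.92
tool_pos: [0.488, -0.094, 0.0133]
ee_rot: [-3.142, -0.0, 2.613]
wrist_force: [0.8, 0.4, -1.0]
width: 0.0561
```

Call:
servo_tool:
  rows:
    - [[0,0,0],0]
    - [[0,0,0],0]
    - [[0,0,0],0]
    - [[0,0,0],0]
    - [[0,0,0],0]
    - [[0,0,0],0]
    - [[0,0,0],0]
  grip: 1

```text
time: 22.5
tool_pos: [0.4883, -0.0941, 0.0135]
ee_rot: [3.141, 0.0, 2.613]
wrist_force: [0.1, 0.8, 0.0]
width: 0.024
```

```bash
python3 - <<'E'
from h import *
from bench import robot
w=robot.snapshot("wrist"); crop(w,"w19",180,180,140,110,5); s=robot.snapshot("scene"); crop(s,"s19",280,120,80,70,8)
E
```

```text
(no output)
```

View pics/w19.png

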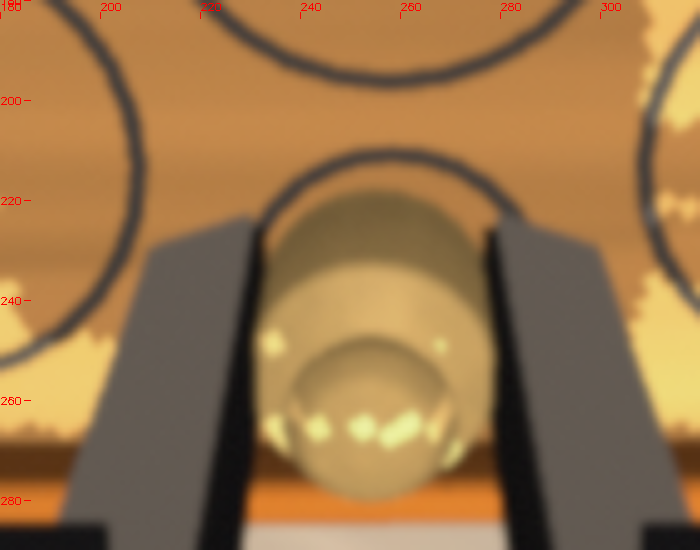

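View pics/s19.png

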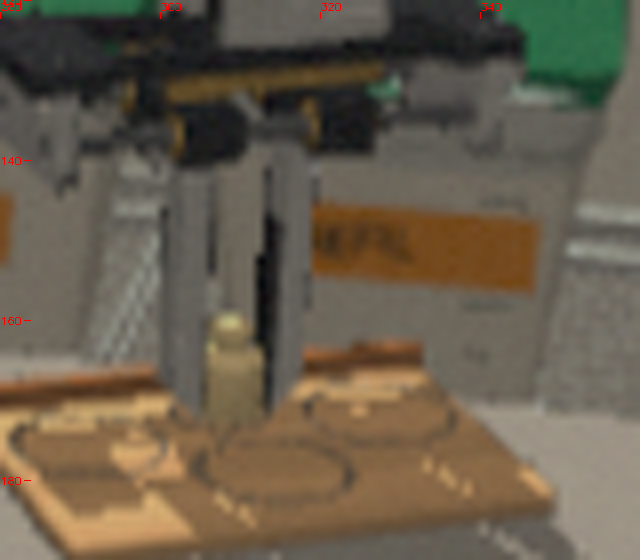

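Call:
servo_tool:
  rows:
    - [[0,0,-0.15],0]
    - [[0,0,-0.4],0]
    - [[0.05,0,-0.7],0]
    - [[0.3,0.1,-0.95],0]
    - [[0.6,0.4,-1],0]
    - [[0.8,0.8,-1],0]

```text
time: 23.1
tool_pos: [0.4652, -0.0069, 0.0956]
ee_rot: [3.141, 0.003, 2.609]
wrist_force: [0.7, -0.4, -1.1]
width: 0.0243
```

```bash
python3 - <<'E'
from h import *
from bench import robot
o=robot.get_obs();go(o,.37,.14,.17,180)
w=robot.snapshot("wrist"); cv2.imwrite("pics/w20.png",w["pixels"][:,:,::-1])
E
```

```text
pos [ 0.4652 -0.0069  0.0956] yaw 149.51 w 0.0243 t 23.1 -> shift [ 1.954  0.98  -0.935] turn -0.339
```

View pics/w20.png

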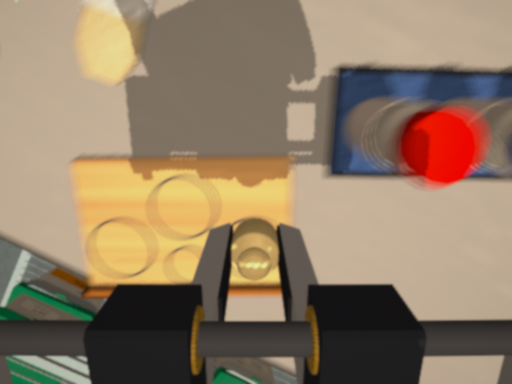

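Call:
servo_tool:
  rows:
    - [[0.3,0.0,-0.2],0]
    - [[0.65,0.1,-0.45],-0.06]
    - [[0.95,0.3,-0.75],-0.12]
    - [[1,0.5,-0.93],-0.18]
    - [[1,0.5,-0.93],-0.2]

```text
time: 23.57
tool_pos: [0.418, 0.0708, 0.1718]
ee_rot: [3.138, 0.007, 2.934]
wrist_force: [-0.1, -0.6, -0.7]
width: 0.0241
```

```bash
python3 - <<'E'
from h import *
from bench import robot
o=robot.get_obs();go(o,.38,.22,.17,199)
E
```

```text
pos [0.418  0.0708 0.1718] yaw 168.13 w 0.0241 t 23.57 -> shift [0.848 1.728 0.022] turn -0.343
```

Call:
servo_tool:
  rows:
    - [[0.2,0.35,0],-0.06]
    - [[0.4,0.8,0],-0.13]
    - [[0.45,1,0],-0.2]

```text
time: 23.82
tool_pos: [0.3968, 0.1568, 0.1677]
ee_rot: [3.139, -0.001, -3.035]
wrist_force: [-0.2, -1.1, -2.0]
width: 0.0245
```

```bash
python3 - <<'E'
from h import *
from bench import robot
o=robot.get_obs();go(o,.46,.415,.17,199)
E
```

```text
pos [0.3968 0.1568 0.1677] yaw -173.87 w 0.0245 t 23.82 -> shift [-1.131  3.124 -0.022] turn -0.143
```

Call:
servo_tool:
  rows:
    - [[-0.1,0.45,0],-0.05]
    - [[-0.25,0.9,0],-0.1]
    - [[-0.36,1,0],-0.14]

```text
time: 24.07
tool_pos: [0.4182, 0.2408, 0.1674]
ee_rot: [3.139, 0.0, -2.814]
wrist_force: [0.2, 0.6, -1.9]
width: 0.0241
```

```bash
python3 - <<'E'
from h import *
from bench import robot
o=robot.get_obs();go(o,.46,.415,.17,199)
E
```

```text
pos [0.4182 0.2408 0.1674] yaw -161.21 w 0.0241 t 24.07 -> shift [-1.195  1.893 -0.028] turn -0.002
```

Call:
servo_tool:
  rows:
    - [[-0.25,0.4,0],0]
    - [[-0.55,0.85,0],0]
    - [[-0.63,1,0],0]

```text
time: 24.32
tool_pos: [0.442, 0.3322, 0.1666]
ee_rot: [3.14, -0.0, -2.819]
wrist_force: [0.1, -1.2, -0.2]
width: 0.0243
```

Call:
servo_tool:
  rows:
    - [[-0.2,0.4,0],0]
    - [[-0.35,0.6,0],0]
    - [[-0.35,0.6,0],0]
    - [[-0.35,0.6,0],0]

```text
time: 24.65
tool_pos: [0.4528, 0.3829, 0.1666]
ee_rot: [-3.14, -0.002, -2.821]
wrist_force: [0.3, -0.9, -1.1]
width: 0.0244
```

```bash
python3 - <<'E'
from h import *
from bench import robot
o=robot.get_obs();go(o,.46,.415,.0415,199)
w=robot.snapshot("wrist"); cv2.imwrite("pics/w21.png",w["pixels"][:,:,::-1])
w=robot.snapshot("top"); crop(w,"t21",100,60,160,160,4)
s=robot.snapshot("scene"); cv2.imwrite("pics/s21.png",s["pixels"][:,:,::-1])
E
```

```text
pos [0.4528 0.3829 0.1666] yaw -161.6 w 0.0244 t 24.65 -> shift [-0.216  0.354  1.563] turn -0.007
```

View pics/w21.png

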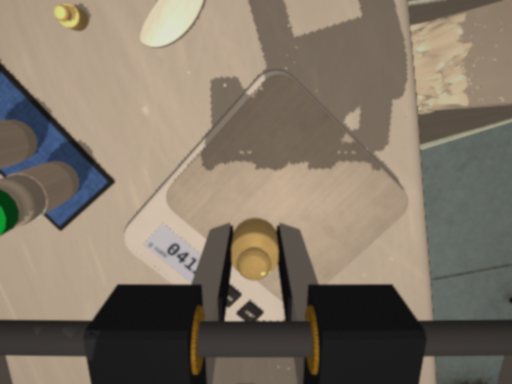

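View pics/t21.png

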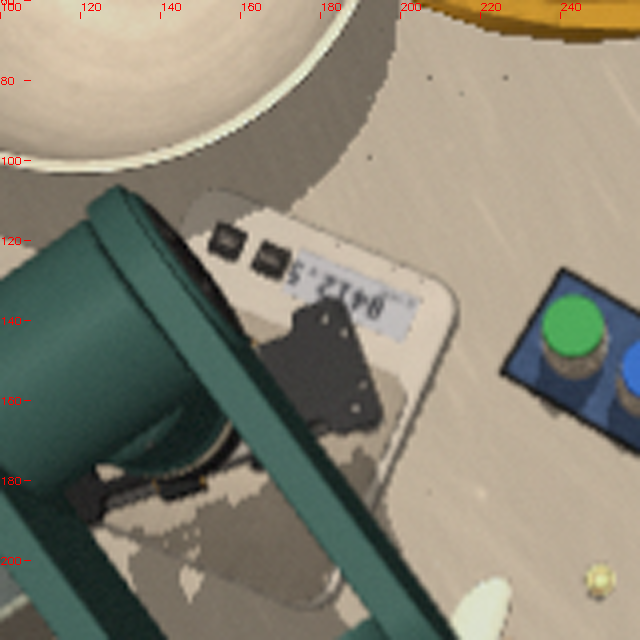

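View pics/s21.png

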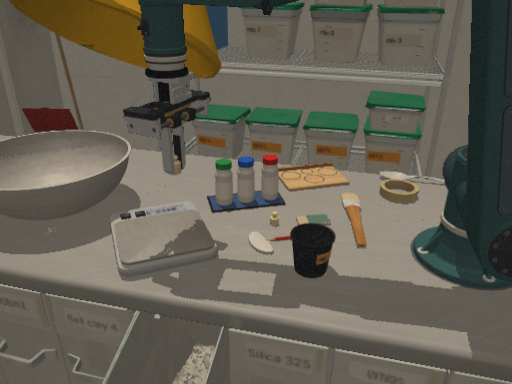

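```bash
python3 - <<'E'
from h import *
from bench import robot
w=robot.snapshot("wrist"); crop(w,"w22",110,50,310,240,2)
t=robot.snapshot("top")
cv2.imwrite("pics/x.png",t["pixels"])
# predicted pan outline from top estimate
C=np.array([.460,.415,.038])
s=np.array([[.563,.469],[.501,.301],[.353,.364],[.424,.526]])
print(proj(w,np.c_[s,np.full(4,.038)]).round(0), proj(w,[C]).round(0))
E
```

```text
[[303. 304.]
 [159. 201.]
 [273.  66.]
 [411. 199.]] [[287. 198.]]
```

View pics/w22.png

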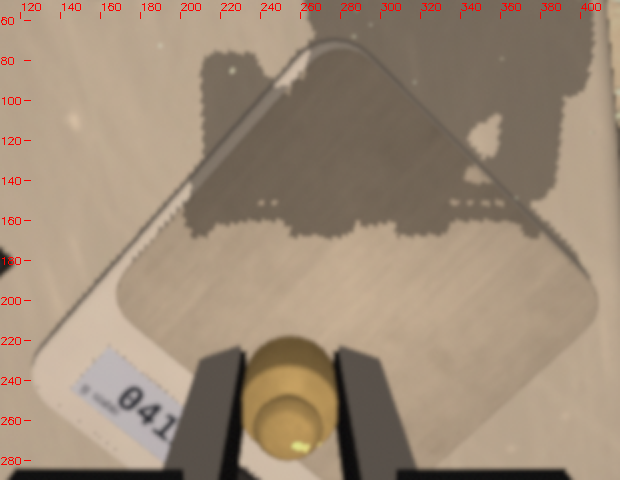

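```bash
python3 - <<'E'
from h import *
from bench import robot
w=robot.snapshot("wrist")
E=[((174,182.5),(252.5,92.5)),((302,80),(397,177)),((405,212),(330,277)),((175,210),(205,236))]
W=[[atz(w,p,.038)[:2] for p in e] for e in E]
def X(a,b):
    A=np.c_[a[1]-a[0],-(b[1]-b[0])]; return a[0]+(a[1]-a[0])*np.linalg.solve(A,b[0]-a[0])[0]
C=[X(W[i],W[(i+1)%4]) for i in range(4)]; print(np.round(C,3),np.mean(C,0),[np.linalg.norm(C[i]-C[i-1]).round(3) for i in range(4)])
go(robot.get_obs(),*np.mean(C,0),.0415,199)
E
```

```text
[[0.346 0.369]
 [0.423 0.534]
 [0.575 0.461]
 [0.497 0.302]] [0.46019664 0.41665291] [np.float64(0.165), np.float64(0.182), np.float64(0.169), np.float64(0.176)]
pos [0.4532 0.3818 0.1682] yaw -161.76 w 0.0243 t 24.95 -> shift [-0.219  0.387  1.584] turn -0.008
```

Call:
servo_tool:
  rows:
    - [[-0.1,0.15,0.1],0]
    - [[-0.2,0.33,0.3],0]
    - [[-0.22,0.38,0.6],0]
    - [[-0.22,0.38,0.9],0]
    - [[-0.22,0.38,1],0]

```text
time: 25.37
tool_pos: [0.4584, 0.4154, 0.0838]
ee_rot: [-3.139, -0.006, -2.822]
wrist_force: [-0.3, -1.0, -1.7]
width: 0.0242
```

Call:
servo_tool:
  rows:
    - [[0,0,0.2],0]
    - [[0,0,0.38],0]
    - [[0,0,0.45],0]
    - [[0,0,0.48],0]
    - [[0,0,0.48],0]
    - [[0,0,0.48],0]

```text
time: 25.87
tool_pos: [0.4609, 0.4174, 0.0509]
ee_rot: [3.141, 0.002, -2.822]
wrist_force: [0.3, 0.1, -0.7]
width: 0.0243
```

```bash
python3 - <<'E'
from h import *
from bench import robot
go(robot.get_obs(),.46,.416,.0415,199); w=robot.snapshot("wrist"); cv2.imwrite("pics/w23.png",w["pixels"][:,:,::-1])
s=robot.snapshot("scene"); crop(s,"s23",80,60,170,210,4) if 0 else crop(s,"s23",90,100,160,170,3)
E
```

```text
pos [0.4609 0.4174 0.0509] yaw -161.71 w 0.0243 t 25.87 -> shift [ 0.017 -0.013  0.117] turn -0.008
```

View pics/w23.png

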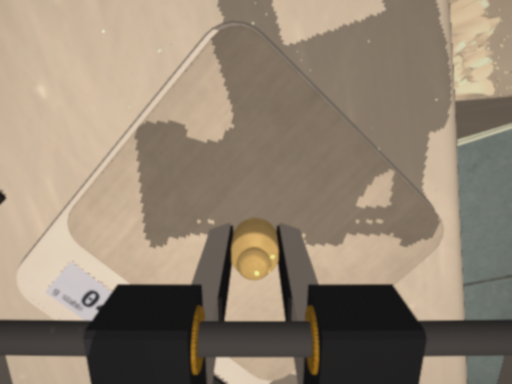

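View pics/s23.png

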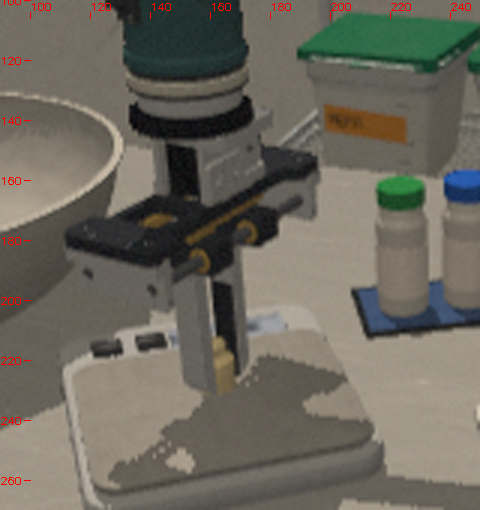

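Lower until contact.

Call:
servo_tool:
  rows:
    - [[0,0,0.03],0]
    - [[0,0,0.06],0]
    - [[0,0,0.08],0]
    - [[0,0,0.08],0]

```text
time: 26.3
tool_pos: [0.4599, 0.4169, 0.0425]
ee_rot: [-3.141, -0.001, -2.822]
wrist_force: [-0.1, 0.6, -1.3]
width: 0.0242
```

Call:
servo_tool:
  rows:
    - [[0,0,0.015],0]
    - [[0,0,0.02],0]
    - [[0,0,0.02],0]

```text
time: 26.55
tool_pos: [0.4602, 0.4171, 0.0413]
ee_rot: [-3.142, -0.0, -2.822]
wrist_force: [-0.9, -0.2, -0.4]
width: 0.0244
```

Call:
servo_tool:
  rows:
    - [[0,0,0.015],0]
    - [[0,0,0.02],0]
    - [[0,0,0.02],0]

```text
time: 26.8
tool_pos: [0.4604, 0.4173, 0.0411]
ee_rot: [3.141, 0.001, -2.822]
wrist_force: [-1.4, -1.4, 4.2]
width: 0.0245
```

Call:
servo_tool:
  rows:
    - [[0,0,0],0]
    - [[0,0,0],0]
    - [[0,0,0],0]
    - [[0,0,0],0]
    - [[0,0,0],0]
  grip: -0.3

```text
time: 27.22
tool_pos: [0.4602, 0.4171, 0.0395]
ee_rot: [-3.142, -0.0, -2.822]
wrist_force: [0.6, -0.5, 0.0]
width: 0.0543
```

Call:
servo_tool:
  rows:
    - [[0,0,-0.1],0]
    - [[0,0,-0.4],0]
    - [[0,0,-0.8],0]
    - [[0,0,-1],0]

```text
time: 27.55
tool_pos: [0.4614, 0.418, 0.1241]
ee_rot: [3.14, 0.005, -2.822]
wrist_force: [0.9, -0.3, 1.6]
width: 0.0609
```

```bash
python3 - <<'E'
from h import *
from bench import robot
go(robot.get_obs(),.465,.0956,.15,60.2); w=robot.snapshot("wrist"); cv2.imwrite("pics/w24.png",w["pixels"][:,:,::-1])
s=robot.snapshot("scene"); crop(s,"s24",90,100,200,170,3)
E
```

```text
pos [0.4614 0.418  0.1241] yaw -161.69 w 0.0609 t 27.55 -> shift [ 1.222 -3.84  -0.336] turn 1.535
```

View pics/w24.png

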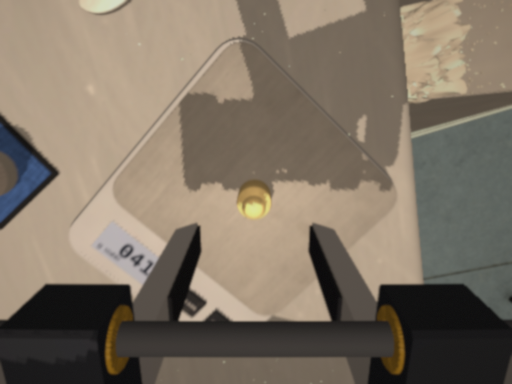

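View pics/s24.png

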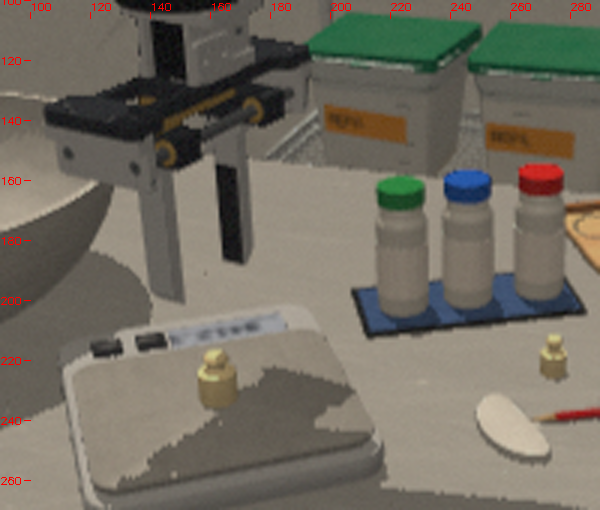

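```bash
python3 - <<'E'
from h import *
from bench import robot
w=robot.snapshot("wrist"); crop(w,"w25",90,20,330,305,2)
E
```

```text
(no output)
```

View pics/w25.png

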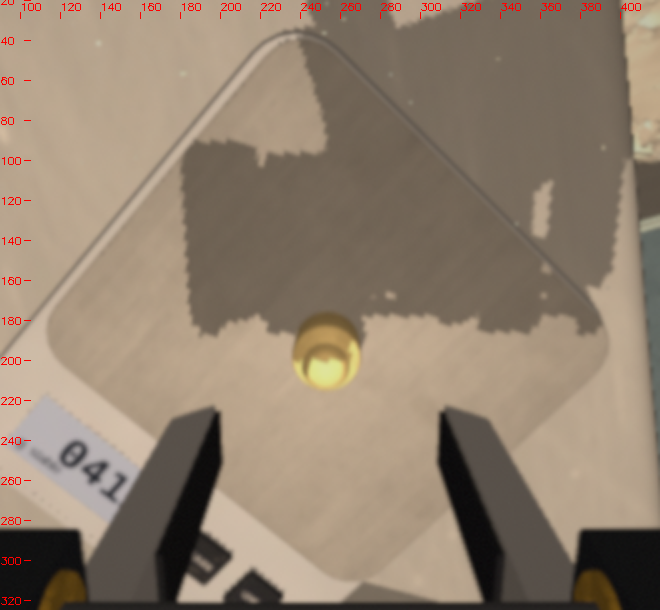

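```bash
python3 - <<'E'
from h import *
from bench import robot
w=robot.snapshot("wrist")
E=[((122.5,165),(217.5,51)),((262.5,47.5),(382.5,167.5)),((390,205),(282.5,300)),((122.5,205),(250,305))]
W=[[atz(w,p,.038)[:2] for p in e] for e in E]
def X(a,b):
    A=np.c_[a[1]-a[0],-(b[1]-b[0])]; return a[0]+(a[1]-a[0])*np.linalg.solve(A,b[0]-a[0])[0]
C=[X(W[i],W[(i+1)%4]) for i in range(4)]; print(np.round(C,3),np.mean(C,0),[np.linalg.norm(C[i]-C[i-1]).round(3) for i in range(4)])
print(atz(w,(252.5,204.5),.074))
E
```

```text
[[0.347 0.368]
 [0.421 0.531]
 [0.567 0.461]
 [0.496 0.301]] [0.45777895 0.41522322] [np.float64(0.163), np.float64(0.179), np.float64(0.162), np.float64(0.175)]
[0.4587127  0.41449108 0.074     ]
```

Call:
servo_tool:
  rows:
    - [[0.1,-0.3,-0.15],0.07]
    - [[0.22,-0.7,-0.3],0.15]
    - [[0.32,-1,-0.35],0.23]
    - [[0.32,-1,-0.35],0.31]

```text
time: 28.08
tool_pos: [0.4609, 0.3291, 0.147]
ee_rot: [-3.138, -0.001, 2.967]
wrist_force: [0.4, 0.5, -0.1]
width: 0.0605
```

```bash
python3 - <<'E'
from h import *
from bench import robot
go(robot.get_obs(),.465,.0956,.15,60.2)
E
```

```text
pos [0.4609 0.3291 0.147 ] yaw 169.97 w 0.0605 t 28.08 -> shift [-0.558 -2.865 -0.028] turn 1.22
```

Call:
servo_tool:
  rows:
    - [[-0.06,-0.3,0],0.08]
    - [[-0.14,-0.7,0],0.16]
    - [[-0.2,-1,0],0.24]
    - [[-0.2,-1,0],0.32]
    - [[-0.2,-1,0],0.4]

```text
time: 28.5
tool_pos: [0.4625, 0.2496, 0.1453]
ee_rot: [-3.137, -0.002, 2.343]
wrist_force: [-0.3, 0.7, 1.1]
width: 0.0611
```

```bash
python3 - <<'E'
from h import *
from bench import robot
go(robot.get_obs(),.465,.0956,.15,60.2)
E
```

```text
pos [0.4625 0.2496 0.1453] yaw 134.22 w 0.0611 t 28.5 -> shift [-1.401 -1.321 -0.056] turn 0.822
```

Call:
servo_tool:
  rows:
    - [[-0.25,-0.2,-0.05],0.08]
    - [[-0.5,-0.45,-0.05],0.16]
    - [[-0.75,-0.7,-0.05],0.24]
    - [[-0.95,-0.9,-0.05],0.32]
    - [[-0.95,-0.9,-0.05],0.4]

```text
time: 28.92
tool_pos: [0.4646, 0.1432, 0.1493]
ee_rot: [-3.137, 0.002, 1.716]
wrist_force: [0.4, 0.8, 0.1]
width: 0.0612
```

```bash
python3 - <<'E'
from h import *
from bench import robot
go(robot.get_obs(),.465,.0956,.15,60.2)
E
```

```text
pos [0.4646 0.1432 0.1493] yaw 98.32 w 0.0612 t 28.92 -> shift [-0.59  -0.082 -0.007] turn 0.424
```

Call:
servo_tool:
  rows:
    - [[-0.2,-0.02,0],0.08]
    - [[-0.4,-0.05,0],0.16]
    - [[-0.55,-0.07,0],0.24]
    - [[-0.58,-0.08,0],0.32]
    - [[-0.58,-0.08,0],0.4]
    - [[-0.58,-0.08,0],0.42]
    - [[-0.58,-0.08,0],0.42]

```text
time: 29.5
tool_pos: [0.4655, 0.0998, 0.1494]
ee_rot: [-3.138, 0.003, 1.066]
wrist_force: [-1.0, -0.6, 0.4]
width: 0.0612
```

```bash
python3 - <<'E'
from h import *
from bench import robot
go(robot.get_obs(),.465,.0956,.052,60.2)
w=robot.snapshot("wrist"); cv2.imwrite("pics/w26.png",w["pixels"][:,:,::-1])
E
```

```text
pos [0.4655 0.0998 0.1494] yaw 61.05 w 0.0612 t 29.5 -> shift [-0.046  0.025  1.217] turn 0.009
```

View pics/w26.png

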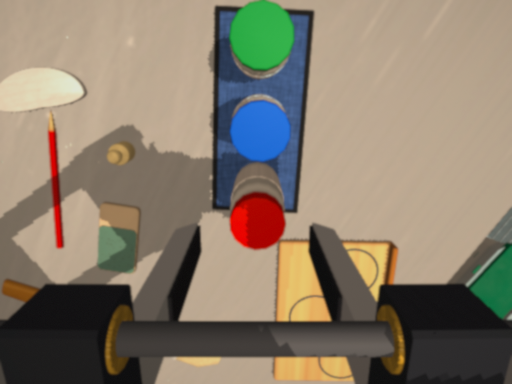

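Call:
servo_tool:
  rows:
    - [[-0.04,0.02,0.2],0.01]
    - [[-0.04,0.02,0.5],0.01]
    - [[-0.04,0.02,0.8],0.01]
    - [[-0.04,0.02,1],0.01]

```text
time: 29.88
tool_pos: [0.4647, 0.0964, 0.0685]
ee_rot: [-3.138, 0.003, 1.052]
wrist_force: [-0.3, 0.2, 0.2]
width: 0.0609
```

Call:
servo_tool:
  rows:
    - [[0,0,0.1],0]
    - [[0,0,0.19],0]
    - [[0,0,0.19],0]
    - [[0,0,0.19],0]

```text
time: 30.22
tool_pos: [0.4669, 0.0966, 0.0569]
ee_rot: [3.141, -0.0, 1.051]
wrist_force: [0.6, -0.1, 0.5]
width: 0.061
```

Call:
servo_tool:
  rows:
    - [[0,0,0],0]
    - [[0,0,0],0]
    - [[0,0,0],0]
    - [[0,0,0],0]
    - [[0,0,0],0]
    - [[0,0,0],0]
  grip: 1

```text
time: 30.72
tool_pos: [0.4672, 0.0968, 0.0576]
ee_rot: [3.141, -0.001, 1.051]
wrist_force: [-0.9, -0.0, 4.6]
width: 0.0415
```

```bash
python3 - <<'E'
from h import *
from bench import robot
go(robot.get_obs(),.5066,-.0358,.11,60.2)
E
```

```text
pos [0.4672 0.0968 0.0576] yaw 60.21 w 0.0415 t 30.72 -> shift [-1.193  1.252 -0.655] turn 0.0
```

```bash
python3 - <<'E'
from h import *
from bench import robot
t=robot.snapshot("top")
for n,r,l in [("R",(461,369),(337.4,146.3)),("G",(604.5,448),(377.7,168.2)),("B",(508,455.5),(349.2,170.2))]:
    u=(215+r[0]/4-.375,60+r[1]/4-.375); print(n,atz(t,u,.01).round(4),atz(t,l,.12).round(4))
E
```

```text
R [ 0.5033 -0.0371  0.01  ] [ 0.5036 -0.0359  0.12  ]
G [ 0.4482 -0.1325  0.01  ] [ 0.448  -0.1332  0.12  ]
B [ 0.4444 -0.0672  0.01  ] [ 0.4445 -0.0631  0.12  ]
```

Call:
servo_tool:
  rows:
    - [[0,0,-0.15],0]
    - [[0,0.02,-0.4],0]
    - [[-0.15,0.2,-0.6],0]
    - [[-0.4,0.42,-0.65],0]
    - [[-0.6,0.63,-0.65],0]

```text
time: 31.18
tool_pos: [0.4874, 0.0289, 0.1097]
ee_rot: [3.139, -0.0, 1.052]
wrist_force: [0.5, -0.2, -3.6]
width: 0.0417
```

Call:
servo_tool:
  rows:
    - [[-0.25,0.25,0],0]
    - [[-0.48,0.5,0],0]
    - [[-0.57,0.62,0],0]
    - [[-0.57,0.62,0],0]
    - [[-0.57,0.62,0],0]

```text
time: 31.6
tool_pos: [0.5064, -0.0342, 0.1076]
ee_rot: [-3.139, -0.0, 1.049]
wrist_force: [-0.4, -0.6, -3.5]
width: 0.0411
```

```bash
python3 - <<'E'
from h import *
from bench import robot
go(robot.get_obs(),.5076,-.0341,.0633,60.2)
w=robot.snapshot("wrist"); cv2.imwrite("pics/w27.png",w["pixels"][:,:,::-1])
s=robot.snapshot("scene"); crop(s,"s27",190,80,200,140,4)
E
```

```text
pos [ 0.5064 -0.0342  0.1076] yaw 60.13 w 0.0411 t 31.6 -> shift [0.008 0.014 0.554] turn -0.001
```

View pics/w27.png

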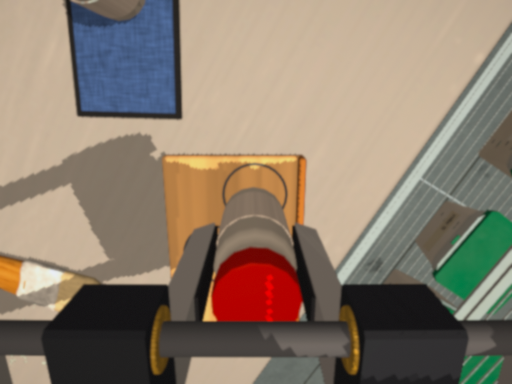

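View pics/s27.png

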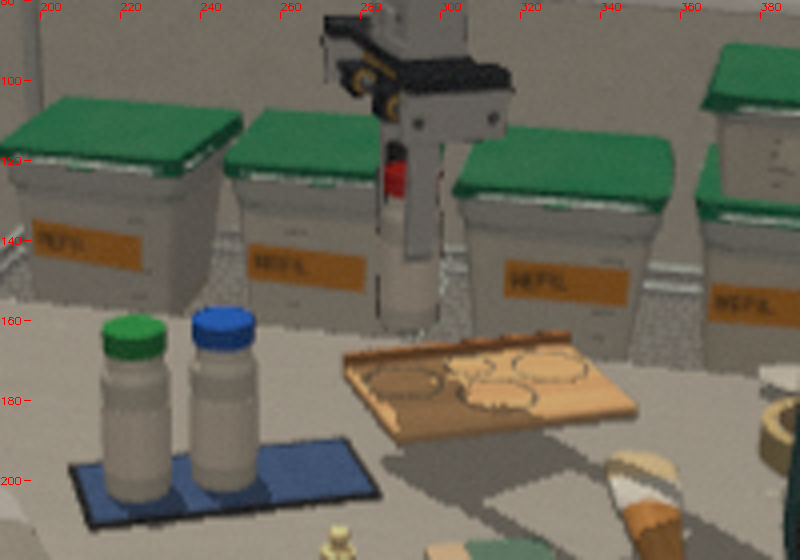

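Call:
servo_tool:
  rows:
    - [[0.01,0.01,0.15],0]
    - [[0.01,0.01,0.35],0]
    - [[0.01,0.01,0.46],0]
    - [[0.01,0.01,0.49],0]
    - [[0.01,0.01,0.49],0]
    - [[0.01,0.01,0.49],0]

```text
time: 32.2
tool_pos: [0.5081, -0.0337, 0.0695]
ee_rot: [-3.142, -0.0, 1.051]
wrist_force: [-0.2, 0.0, -2.5]
width: 0.0414
```

```bash
python3 - <<'E'
from h import *
from bench import robot
go(robot.get_obs(),.5076,-.0341,.0633,60.2)
w=robot.snapshot("wrist"); crop(w,"w28",150,120,220,180,3)
s=robot.snapshot("scene"); crop(s,"s28",250,120,110,90,6)
s=robot.snapshot("top"); crop(s,"t28",300,120,100,90,6)
E
```

```text
pos [ 0.5081 -0.0337  0.0695] yaw 60.24 w 0.0414 t 32.2 -> shift [-0.007 -0.003  0.077] turn 0.0
```

View pics/w28.png

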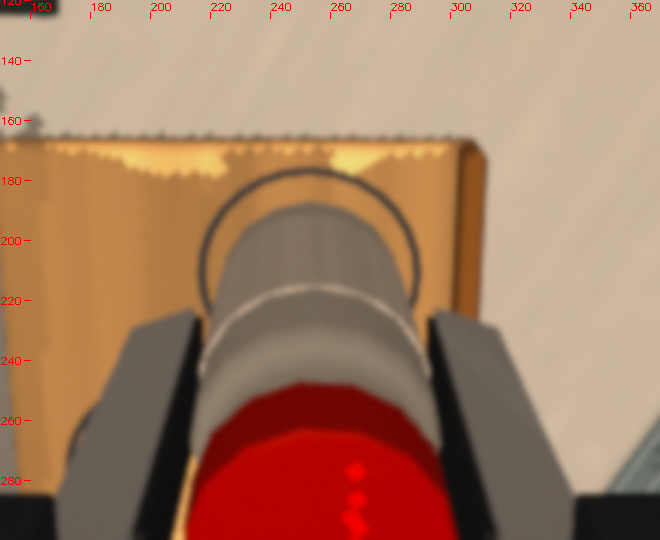

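View pics/s28.png

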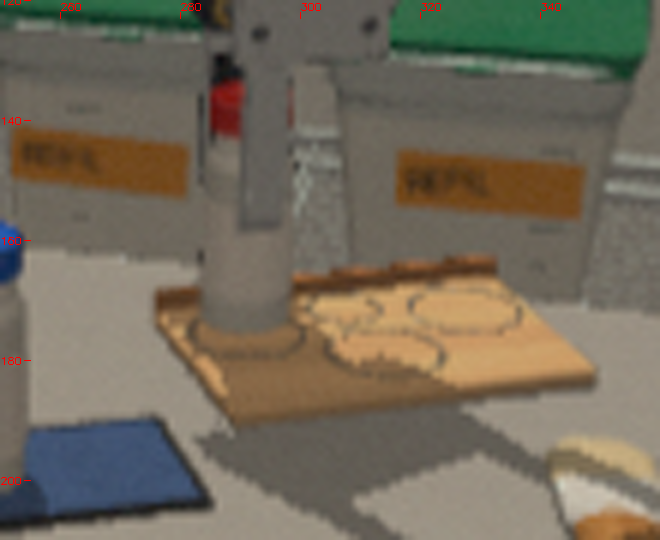

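Call:
servo_tool:
  rows:
    - [[0,0,0.03],0]
    - [[0,0,0.05],0]
    - [[0,0,0.06],0]
    - [[0,0,0.06],0]

```text
time: 32.68
tool_pos: [0.5079, -0.0341, 0.0644]
ee_rot: [-3.141, 0.0, 1.051]
wrist_force: [0.8, 0.4, -3.0]
width: 0.0415
```

Call:
servo_tool:
  rows:
    - [[0,0,0.015],0]
    - [[0,0,0.02],0]
    - [[0,0,0.02],0]

```text
time: 32.93
tool_pos: [0.5083, -0.0341, 0.0637]
ee_rot: [3.141, -0.0, 1.051]
wrist_force: [-0.7, 0.0, 0.5]
width: 0.0419
```

Call:
servo_tool:
  rows:
    - [[0,0,0.01],0]
    - [[0,0,0.015],0]
    - [[0,0,0.015],0]

```text
time: 33.18
tool_pos: [0.5084, -0.034, 0.0636]
ee_rot: [3.141, -0.001, 1.051]
wrist_force: [-2.7, 0.2, 6.8]
width: 0.0418
```

Call:
servo_tool:
  rows:
    - [[0,0,0],0]
    - [[0,0,0],0]
    - [[0,0,0],0]
    - [[0,0,0],0]
  grip: -0.4

```text
time: 33.52
tool_pos: [0.5081, -0.0341, 0.0617]
ee_rot: [3.142, -0.0, 1.051]
wrist_force: [-0.2, -0.7, 0.3]
width: 0.064
```

Call:
servo_tool:
  rows:
    - [[0,0,-0.15],0]
    - [[0,0,-0.5],0]
    - [[0,0,-0.9],0]
    - [[0,0,-1],0]

```text
time: 33.85
tool_pos: [0.511, -0.0346, 0.1481]
ee_rot: [3.133, -0.003, 1.051]
wrist_force: [0.8, -0.3, 0.9]
width: 0.0659
```

```bash
python3 - <<'E'
from h import *
from bench import robot
go(robot.get_obs(),.524,.1963,.15,60.2)
w=robot.snapshot("wrist"); crop(w,"w29",150,120,220,180,3)
s=robot.snapshot("scene"); crop(s,"s29",250,120,110,90,6)
E
```

```text
pos [ 0.511  -0.0346  0.1481] yaw 60.21 w 0.0659 t 33.85 -> shift [ 2.585 -1.292 -0.027] turn 0.0
```

View pics/w29.png

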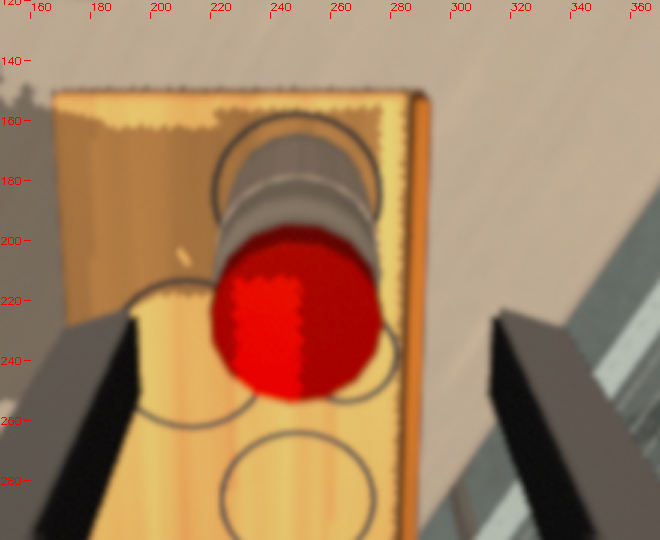

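View pics/s29.png

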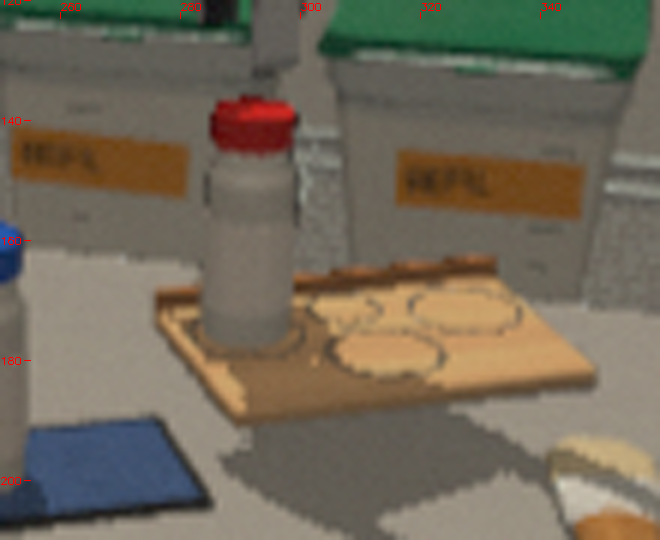

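Call:
servo_tool:
  rows:
    - [[0.3,-0.15,0],0]
    - [[0.7,-0.35,0],0]
    - [[0.95,-0.47,0],0]

```text
time: 34.2
tool_pos: [0.512, 0.0524, 0.1399]
ee_rot: [-3.138, 0.0, 1.05]
wrist_force: [-0.2, -0.3, -0.4]
width: 0.0658
```

Call:
servo_tool:
  rows:
    - [[0.4,-0.2,0],0]
    - [[0.8,-0.4,0],0]
    - [[0.95,-0.47,0],0]

```text
time: 34.45
tool_pos: [0.5169, 0.1388, 0.1397]
ee_rot: [-3.138, 0.0, 1.054]
wrist_force: [-0.6, 0.1, -0.4]
width: 0.0658
```

Call:
servo_tool:
  rows:
    - [[0.35,-0.2,0],0]
    - [[0.64,-0.33,0],0]
    - [[0.64,-0.33,0],0]
    - [[0.64,-0.33,0],0]

```text
time: 34.78
tool_pos: [0.5201, 0.1929, 0.1402]
ee_rot: [-3.14, 0.003, 1.053]
wrist_force: [-0.0, -0.8, 0.7]
width: 0.0658
```

```bash
python3 - <<'E'
from h import *
from bench import robot
go(robot.get_obs(),.524,.1963,.056,60.2)
w=robot.snapshot("wrist"); cv2.imwrite("pics/w30.png",w["pixels"][:,:,::-1])
E
```

```text
pos [0.5201 0.1929 0.1402] yaw 60.32 w 0.0658 t 34.78 -> shift [0.064 0.023 1.052] turn 0.001
```

View pics/w30.png

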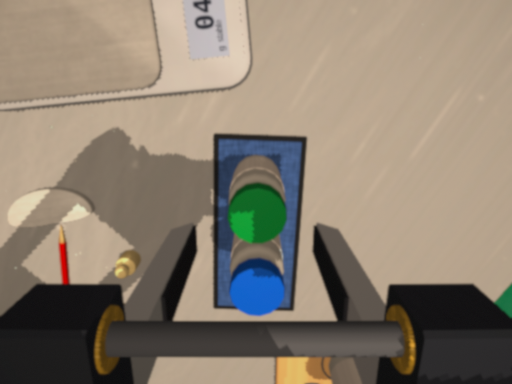

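Call:
servo_tool:
  rows:
    - [[0.06,0.02,0.2],0]
    - [[0.06,0.02,0.5],0]
    - [[0.06,0.02,0.8],0]
    - [[0.06,0.02,0.95],0]
    - [[0.06,0.02,1],0]
    - [[0.06,0.02,1],0]

```text
time: 35.33
tool_pos: [0.5239, 0.1948, 0.0606]
ee_rot: [-3.14, 0.002, 1.049]
wrist_force: [0.1, 0.5, 0.3]
width: 0.0658
```

Call:
servo_tool:
  rows:
    - [[0,0,0.01],0]
    - [[0,0,0.01],0]
    - [[0,0,0.01],0]
    - [[0,0,0.01],0]
    - [[0,0,0.01],0]
    - [[0,0,0.01],0]
  grip: 1

```text
time: 35.83
tool_pos: [0.5252, 0.1965, 0.0624]
ee_rot: [3.14, -0.002, 1.051]
wrist_force: [-1.1, 1.2, 4.5]
width: 0.0416
```

```bash
python3 - <<'E'
from h import *
from bench import robot
o=robot.get_obs();go(o,.524,.1963,.056,60.2);go(o,.466,.232,.12,60.2)
E
```

```text
pos [0.5252 0.1965 0.0624] yaw 60.22 w 0.0416 t 35.83 -> shift [-0.01  -0.012  0.08 ] turn 0.0
pos [0.5252 0.1965 0.0624] yaw 60.22 w 0.0416 t 35.83 -> shift [ 0.019 -0.862 -0.721] turn 0.0
```

Call:
servo_tool:
  rows:
    - [[0,0,-0.15],0]
    - [[0,-0.02,-0.4],0]
    - [[0,-0.2,-0.65],0]
    - [[0,-0.5,-0.75],0]
    - [[0,-0.8,-0.75],0]
    - [[0,-0.95,-0.75],0]

```text
time: 36.33
tool_pos: [0.4571, 0.2349, 0.1221]
ee_rot: [-3.141, -0.001, 1.052]
wrist_force: [0.3, 0.6, -1.6]
width: 0.041
```

Call:
servo_tool:
  rows:
    - [[-0.25,0,0],0]
    - [[-0.6,0,0],0]
    - [[-1,0,0],0]

```text
time: 36.58
tool_pos: [0.4182, 0.1642, 0.1204]
ee_rot: [-3.141, 0.001, 1.053]
wrist_force: [1.5, -1.8, -1.2]
width: 0.0414
```

Call:
servo_tool:
  rows:
    - [[-0.45,0,0],0]
    - [[-0.9,0,0],-0.05]
    - [[-1,0,0],-0.12]

```text
time: 36.83
tool_pos: [0.3763, 0.0916, 0.1202]
ee_rot: [-3.14, 0.004, 1.241]
wrist_force: [0.0, 0.8, -2.5]
width: 0.0414
```

```bash
python3 - <<'E'
from h import *
from bench import robot
o=robot.get_obs();go(o,.41,-.05,.12,117.75); print(o["wrist_force"])
s=robot.snapshot("scene"); crop(s,"s31",190,60,200,160,4)
E
```

```text
pos [0.3763 0.0916 0.1202] yaw 71.11 w 0.0414 t 36.83 -> shift [-1.539  0.972  0.006] turn -0.518
[ 0.02564096  0.77730097 -2.4719632 ]
```

View pics/s31.png

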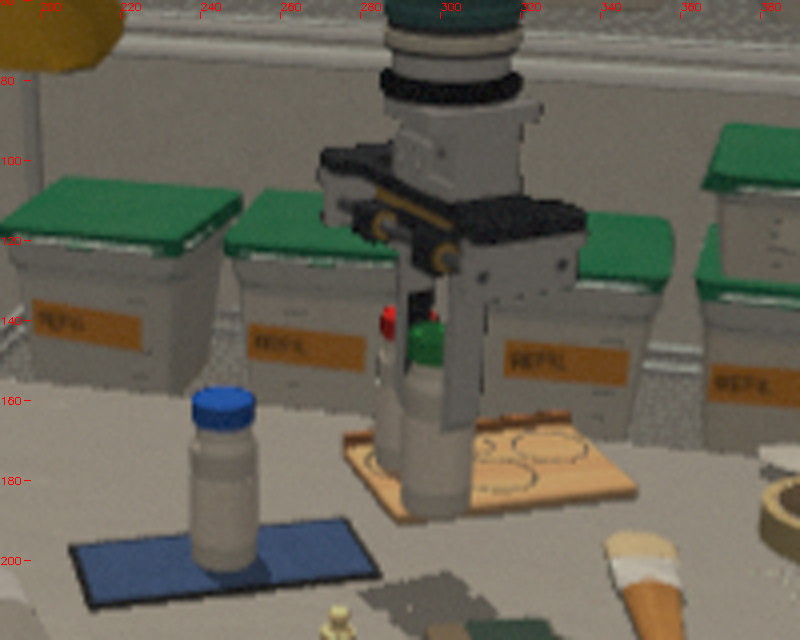

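Call:
servo_tool:
  rows:
    - [[-0.3,0.12,0],-0.07]
    - [[-0.65,0.26,0],-0.15]
    - [[-0.95,0.42,0],-0.23]
    - [[-0.95,0.42,0],-0.3]

```text
time: 37.22
tool_pos: [0.3869, 0.0091, 0.1209]
ee_rot: [-3.142, 0.003, 1.7]
wrist_force: [0.3, 0.5, -2.5]
width: 0.0412
```

```bash
python3 - <<'E'
from h import *
from bench import robot
o=robot.get_obs();go(o,.418,-.07,.12,117.75)
E
```

```text
pos [0.3869 0.0091 0.1209] yaw 97.39 w 0.0412 t 37.22 -> shift [-1.03   0.258  0.015] turn -0.226
```

Call:
servo_tool:
  rows:
    - [[-0.3,0.07,0],-0.07]
    - [[-0.65,0.16,0],-0.15]
    - [[-0.95,0.25,0],-0.22]
    - [[-1,0.26,0],-0.23]
    - [[-1,0.26,0],-0.23]

```text
time: 37.63
tool_pos: [0.4177, -0.0653, 0.1206]
ee_rot: [-3.141, -0.001, 2.056]
wrist_force: [0.9, 0.1, -1.7]
width: 0.0411
```

```bash
python3 - <<'E'
from h import *
from bench import robot
o=robot.get_obs();go(o,.449,-.132,.12,117.75)
E
```

```text
pos [ 0.4177 -0.0653  0.1206] yaw 117.83 w 0.0411 t 37.63 -> shift [-0.92  -0.043  0.006] turn 0.001
```

Call:
servo_tool:
  rows:
    - [[-0.25,-0.01,0],0]
    - [[-0.55,-0.03,0],0]
    - [[-0.8,-0.04,0],0]
    - [[-0.89,-0.04,0.1],0]
    - [[-0.89,-0.04,0.3],0]
    - [[-0.89,-0.04,0.47],0]
    - [[-0.89,-0.04,0.52],0]
    - [[-0.89,-0.04,0.52],0]
    - [[-0.89,-0.04,0.52],0]

```text
time: 38.38
tool_pos: [0.4476, -0.1278, 0.0793]
ee_rot: [-3.141, -0.001, 2.061]
wrist_force: [0.4, -0.5, -2.3]
width: 0.0418
```

```bash
python3 - <<'E'
from h import *
from bench import robot
o=robot.get_obs();go(o,.449,-.132,.068,117.75)
w=robot.snapshot("wrist"); crop(w,"w32",150,100,220,200,3)
s=robot.snapshot("scene"); crop(s,"s32",250,120,110,90,6)
E
```

```text
pos [ 0.4476 -0.1278  0.0793] yaw 118.1 w 0.0418 t 38.38 -> shift [-0.055 -0.01   0.141] turn 0.004
```

View pics/w32.png

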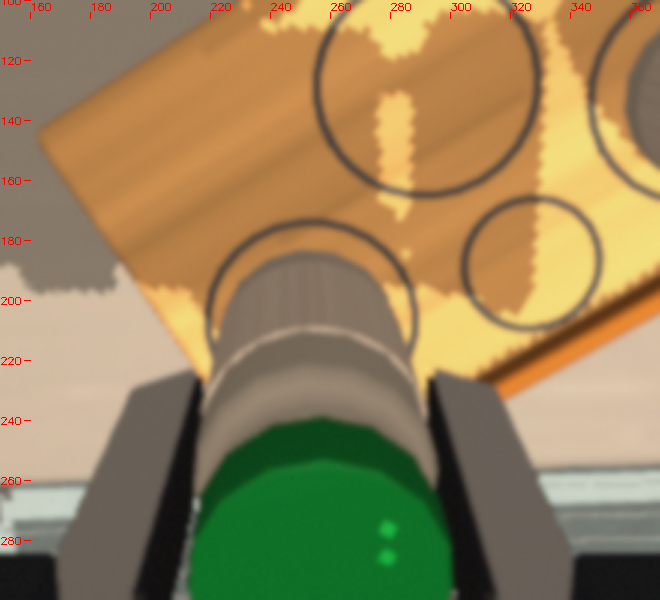

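View pics/s32.png

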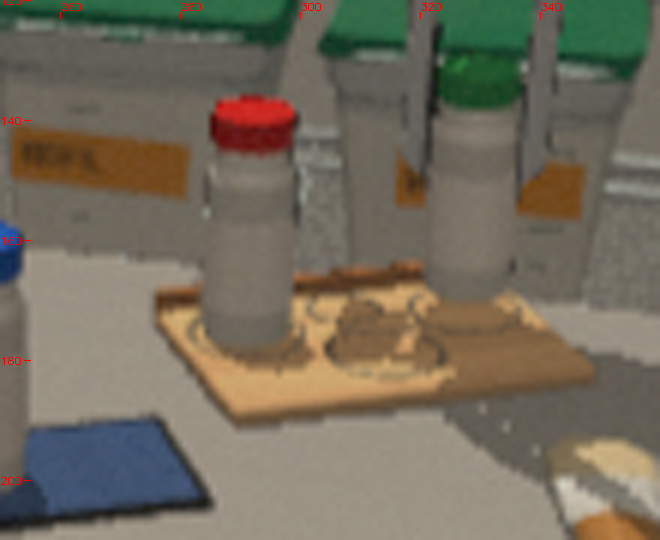

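Call:
servo_tool:
  rows:
    - [[-0.03,-0.01,0.04],0]
    - [[-0.03,-0.01,0.08],0]
    - [[-0.03,-0.01,0.11],0]
    - [[-0.03,-0.01,0.11],0]
    - [[-0.03,-0.01,0.11],0]

```text
time: 38.9
tool_pos: [0.448, -0.1312, 0.0704]
ee_rot: [-3.141, -0.001, 2.061]
wrist_force: [0.2, -0.0, -2.0]
width: 0.0411
```

```bash
python3 - <<'E'
from h import *
from bench import robot
o=robot.get_obs();go(o,.449,-.132,.068,117.75)
w=robot.snapshot("wrist"); crop(w,"w33",150,100,220,200,3)
E
```

```text
pos [ 0.448  -0.1312  0.0704] yaw 118.07 w 0.0411 t 38.9 -> shift [-0.014  0.006  0.03 ] turn 0.004
```

View pics/w33.png

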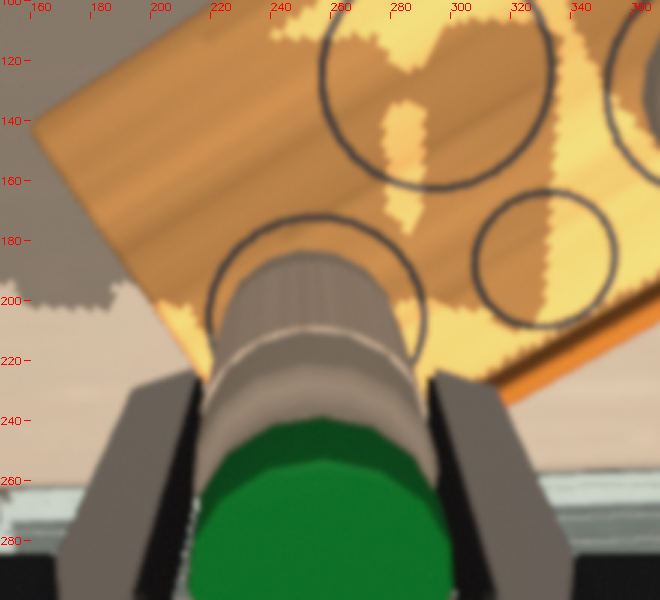

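Call:
servo_tool:
  rows:
    - [[0.02,0,0.01],0]
    - [[0.02,0,0.03],0]
    - [[0.02,0,0.03],0]
    - [[0.02,0,0.03],0]

```text
time: 39.28
tool_pos: [0.4477, -0.1298, 0.0684]
ee_rot: [3.141, 0.0, 2.061]
wrist_force: [0.3, 0.2, -0.3]
width: 0.0414
```

Call:
servo_tool:
  rows:
    - [[0,0,0.015],0]
    - [[0,0,0.02],0]
    - [[0,0,0.02],0]

```text
time: 39.53
tool_pos: [0.4479, -0.1302, 0.0683]
ee_rot: [3.141, 0.001, 2.061]
wrist_force: [-1.8, 1.1, 5.9]
width: 0.0413
```

Call:
servo_tool:
  rows:
    - [[0,0,0],0]
    - [[0,0,0],0]
    - [[0,0,0],0]
    - [[0,0,0],0]
  grip: -0.4

```text
time: 39.87
tool_pos: [0.4475, -0.1298, 0.0665]
ee_rot: [3.142, -0.0, 2.061]
wrist_force: [0.3, -0.2, -0.4]
width: 0.0638
```

Call:
servo_tool:
  rows:
    - [[0,0,-0.15],0]
    - [[0,0,-0.5],0]
    - [[0,0,-0.9],0]
    - [[0,0,-1],0]

```text
time: 40.2
tool_pos: [0.4499, -0.1308, 0.1516]
ee_rot: [3.136, 0.006, 2.061]
wrist_force: [0.6, -0.8, 0.1]
width: 0.066
```

```bash
python3 - <<'E'
from h import *
from bench import robot
o=robot.get_obs();go(o,.496,.146,.15,150.1)
w=robot.snapshot("wrist"); crop(w,"w34",150,80,250,200,3)
s=robot.snapshot("scene"); crop(s,"s34",250,120,110,90,6)
E
```

```text
pos [ 0.4499 -0.1308  0.1516] yaw 118.08 w 0.066 t 40.2 -> shift [2.782 2.137 0.013] turn -0.356
```

View pics/w34.png

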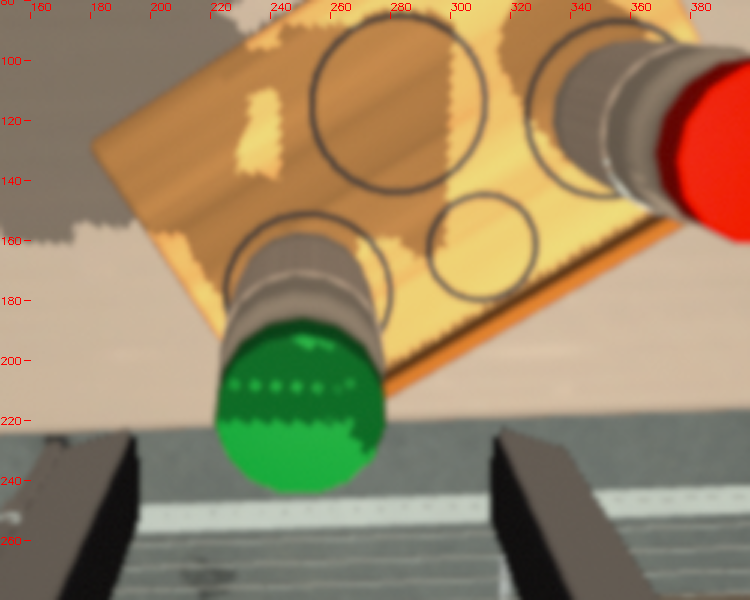

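View pics/s34.png

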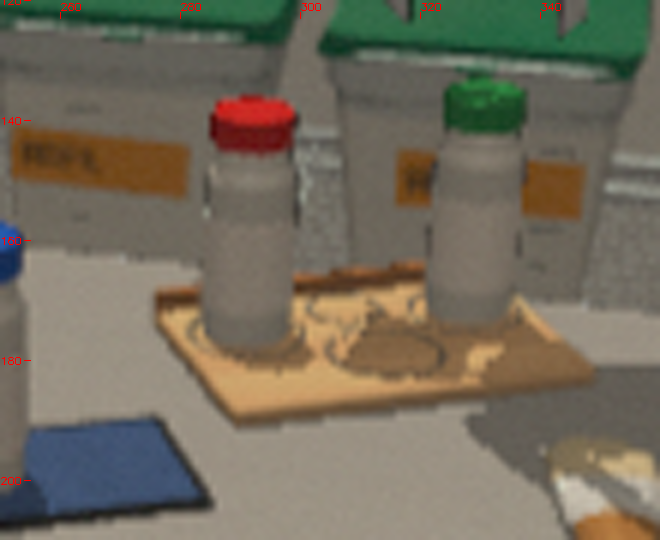

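Call:
servo_tool:
  rows:
    - [[0.3,0.23,-0.05],-0.07]
    - [[0.65,0.5,-0.1],-0.14]
    - [[0.95,0.73,-0.1],-0.21]
    - [[0.95,0.73,-0.1],-0.28]

```text
time: 40.63
tool_pos: [0.4626, -0.0308, 0.1525]
ee_rot: [3.14, -0.004, 2.511]
wrist_force: [0.5, -0.0, -0.3]
width: 0.0655
```

```bash
python3 - <<'E'
from h import *
from bench import robot
o=robot.get_obs();go(o,.496,.146,.15,150.1)
E
```

```text
pos [ 0.4626 -0.0308  0.1525] yaw 143.88 w 0.0655 t 40.63 -> shift [0.966 2.031 0.038] turn -0.069
```

Call:
servo_tool:
  rows:
    - [[0.2,0.42,0],-0.05]
    - [[0.4,0.85,0],-0.07]
    - [[0.48,1,0],-0.07]

```text
time: 40.88
tool_pos: [0.4795, 0.0553, 0.152]
ee_rot: [3.141, -0.004, 2.614]
wrist_force: [-0.5, -0.1, -0.3]
width: 0.066
```

Call:
servo_tool:
  rows:
    - [[0.15,0.4,0],0]
    - [[0.35,0.85,0],0]
    - [[0.38,1,0],0]
    - [[0.38,1,0],0]
    - [[0.38,1,0],0]

```text
time: 41.3
tool_pos: [0.4937, 0.136, 0.1527]
ee_rot: [-3.139, -0.002, 2.612]
wrist_force: [-0.7, 0.3, -0.3]
width: 0.0659
```

```bash
python3 - <<'E'
from h import *
from bench import robot
o=robot.get_obs();go(o,.496,.146,.053,150.1)
w=robot.snapshot("wrist"); cv2.imwrite("pics/w35.png",w["pixels"][:,:,::-1])
E
```

```text
pos [0.4937 0.136  0.1527] yaw 149.67 w 0.0659 t 41.3 -> shift [0.036 0.126 1.246] turn -0.005
```

View pics/w35.png

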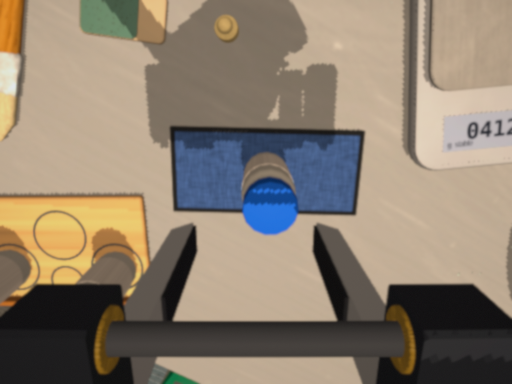

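Call:
servo_tool:
  rows:
    - [[0.03,0.12,0.15],0]
    - [[0.03,0.12,0.45],0]
    - [[0.03,0.12,0.8],0]
    - [[0.03,0.12,1],0]

```text
time: 41.68
tool_pos: [0.4957, 0.1445, 0.0709]
ee_rot: [-3.139, -0.003, 2.609]
wrist_force: [-0.3, -0.4, -1.4]
width: 0.0658
```

Call:
servo_tool:
  rows:
    - [[0,0,0.1],0]
    - [[0,0,0.2],0]
    - [[0,0,0.2],0]
    - [[0,0,0.2],0]

```text
time: 42.02
tool_pos: [0.4978, 0.1454, 0.0591]
ee_rot: [3.141, 0.001, 2.61]
wrist_force: [0.5, -0.4, -0.0]
width: 0.0656
```

Call:
servo_tool:
  rows:
    - [[0,0,0],0]
    - [[0,0,0],0]
    - [[0,0,0],0]
    - [[0,0,0],0]
    - [[0,0,0],0]
    - [[0,0,0],0]
  grip: 1

```text
time: 42.52
tool_pos: [0.4979, 0.1457, 0.0595]
ee_rot: [3.141, 0.001, 2.611]
wrist_force: [0.1, 0.8, 2.6]
width: 0.0418
```

```bash
python3 - <<'E'
from h import *
from bench import robot
o=robot.get_obs();go(o,.496,.146,.053,150.1);go(o,.4455,-.0662,.11,150.1)
E
```

```text
pos [0.4979 0.1457 0.0595] yaw 149.59 w 0.0418 t 42.52 -> shift [ 0.022 -0.009  0.081] turn -0.006
pos [0.4979 0.1457 0.0595] yaw 149.59 w 0.0418 t 42.52 -> shift [-0.777 -2.615 -0.633] turn -0.006
```

Call:
servo_tool:
  rows:
    - [[0,0,-0.15],0]
    - [[0,-0.05,-0.4],0]
    - [[0,-0.3,-0.6],0]
    - [[0,-0.65,-0.65],0]
    - [[0,-1,-0.65],0]

```text
time: 42.93
tool_pos: [0.4574, 0.0764, 0.1128]
ee_rot: [3.14, 0.003, 2.612]
wrist_force: [0.4, -0.1, -2.3]
width: 0.0414
```

Call:
servo_tool:
  rows:
    - [[0,-0.4,0],0]
    - [[0,-0.8,0],0]
    - [[0,-1,0],0]

```text
time: 43.18
tool_pos: [0.4142, 0.0057, 0.1106]
ee_rot: [-3.14, -0.001, 2.609]
wrist_force: [0.9, -0.1, -2.2]
width: 0.0414
```

Call:
servo_tool:
  rows:
    - [[0,-0.3,0],0]
    - [[0,-0.55,0],0]
    - [[-0.1,-0.6,0],0]
    - [[-0.35,-0.6,0],0]
    - [[-0.6,-0.6,0],0]
    - [[-0.74,-0.6,0],0]
    - [[-0.74,-0.6,0],0]

```text
time: 43.77
tool_pos: [0.4448, -0.0644, 0.1106]
ee_rot: [3.141, 0.0, 2.61]
wrist_force: [-0.1, 0.4, -2.3]
width: 0.0416
```

```bash
python3 - <<'E'
from h import *
from bench import robot
o=robot.get_obs();go(o,.447,-.067,.0655,150.1)
w=robot.snapshot("wrist"); crop(w,"w36",100,80,300,220,2)
s=robot.snapshot("scene"); crop(s,"s36",250,120,110,90,6)
E
```

```text
pos [ 0.4448 -0.0644  0.1106] yaw 149.54 w 0.0416 t 43.77 -> shift [-0.04  -0.015  0.564] turn -0.006
```

View pics/w36.png

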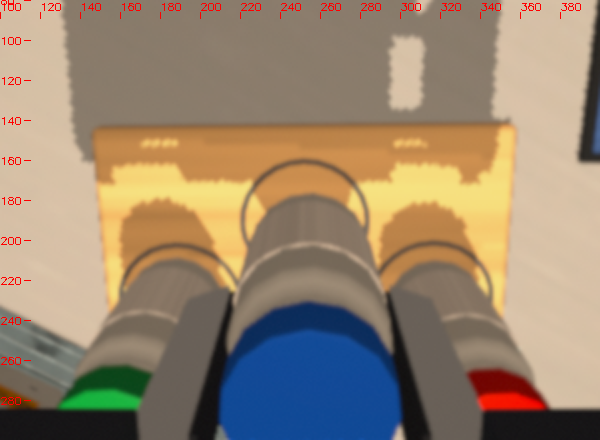

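View pics/s36.png

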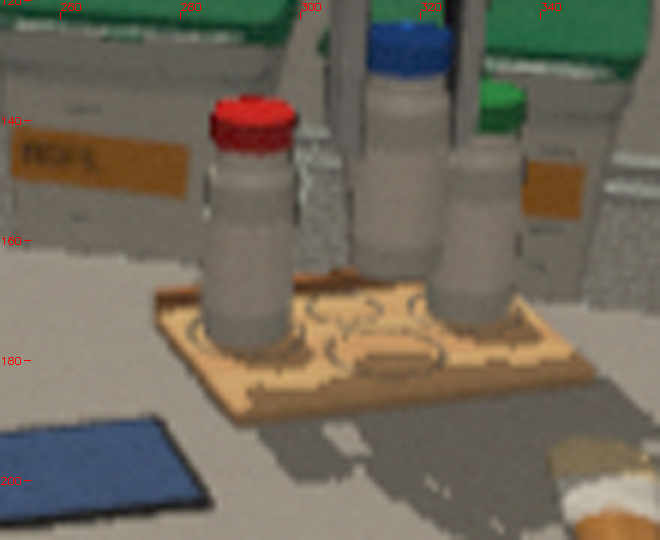

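Call:
servo_tool:
  rows:
    - [[-0.02,-0.01,0.15],0]
    - [[-0.03,-0.01,0.35],0]
    - [[-0.03,-0.01,0.47],0]
    - [[-0.03,-0.01,0.52],0]
    - [[-0.03,-0.01,0.52],0]
    - [[-0.03,-0.01,0.52],0]

```text
time: 44.37
tool_pos: [0.4446, -0.0653, 0.0693]
ee_rot: [3.141, -0.0, 2.611]
wrist_force: [0.6, -0.3, -2.7]
width: 0.0414
```

```bash
python3 - <<'E'
from h import *
from bench import robot
o=robot.get_obs();go(o,.447,-.067,.0655,150.1)
w=robot.snapshot("wrist"); crop(w,"w37",150,100,220,180,3)
E
```

```text
pos [ 0.4446 -0.0653  0.0693] yaw 149.61 w 0.0414 t 44.37 -> shift [-0.037 -0.004  0.047] turn -0.005
```

View pics/w37.png

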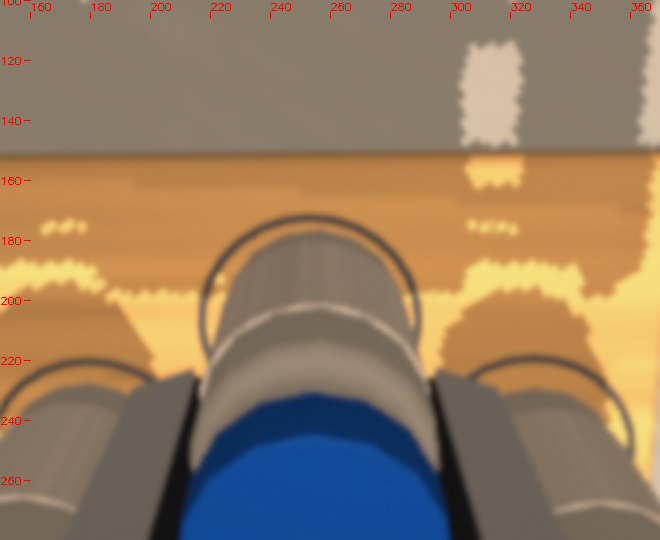

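Call:
servo_tool:
  rows:
    - [[-0.03,-0.01,0],0]
    - [[-0.045,-0.015,0.02],0]
    - [[-0.045,-0.015,0.03],0]
    - [[-0.045,-0.015,0.03],0]

```text
time: 44.75
tool_pos: [0.4474, -0.0686, 0.0667]
ee_rot: [3.141, -0.0, 2.61]
wrist_force: [0.7, -0.2, -2.2]
width: 0.0413
```

Call:
servo_tool:
  rows:
    - [[0,0,0.015],0]
    - [[0,0,0.02],0]
    - [[0,0,0.02],0]

```text
time: 45.0
tool_pos: [0.4475, -0.0686, 0.0655]
ee_rot: [3.141, 0.001, 2.611]
wrist_force: [-1.3, 0.9, 0.0]
width: 0.0416
```

```bash
python3 - <<'E'
from h import *
from bench import robot
o=robot.get_obs();go(o,.447,-.067,.0655,150.1)
w=robot.snapshot("wrist"); crop(w,"w38",150,100,220,180,3)
E
```

```text
pos [ 0.4475 -0.0686  0.0655] yaw 149.58 w 0.0416 t 45.0 -> shift [0.015 0.013 0.   ] turn -0.006
```

View pics/w38.png

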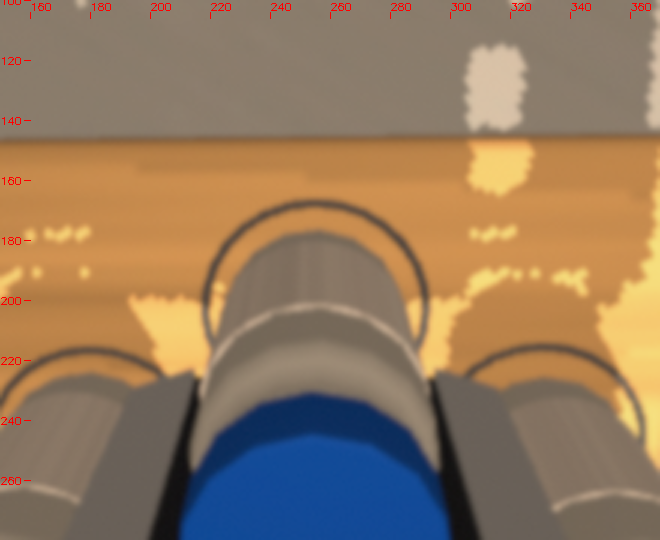

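Call:
servo_tool:
  rows:
    - [[0,0,0.01],0]
    - [[0,0,0.01],0]
    - [[0,0,0.01],0]
    - [[0,0,0.01],0]
  grip: -0.3

```text
time: 45.38
tool_pos: [0.4474, -0.0684, 0.0643]
ee_rot: [3.141, 0.0, 2.611]
wrist_force: [0.3, 0.7, -0.1]
width: 0.0607
```

Call:
servo_tool:
  rows:
    - [[0,0,-0.15],0]
    - [[0,0,-0.5],0]
    - [[0,0,-0.9],0]
    - [[0,0,-1],0]

```text
time: 45.72
tool_pos: [0.4498, -0.0691, 0.1493]
ee_rot: [3.139, 0.008, 2.611]
wrist_force: [0.0, 0.2, 0.5]
width: 0.0611
```

Call:
servo_tool:
  rows:
    - [[0.3,0.2,-0.3],0]
    - [[0.7,0.5,-0.6],0]
    - [[1,0.8,-0.8],0]
    - [[1,0.8,-0.8],0]

```text
time: 46.05
tool_pos: [0.4112, 0.0317, 0.2126]
ee_rot: [3.135, 0.005, 2.617]
wrist_force: [-0.0, 0.0, 0.0]
width: 0.0613
```

Call:
servo_tool:
  rows:
    - [[0.3,0.2,0],0]
    - [[0.7,0.5,0],0]
    - [[1,0.8,0],0]
    - [[1,0.8,0],0]
    - [[1,0.8,0],0]

```text
time: 46.47
tool_pos: [0.3736, 0.1238, 0.2075]
ee_rot: [-3.141, -0.0, 2.615]
wrist_force: [0.8, -0.8, 0.5]
width: 0.0611
```

```bash
python3 - <<'E'
from h import *
from bench import robot
o=robot.get_obs();go(o,.447,-.067,.0655,150.1)
s=robot.snapshot("scene"); cv2.imwrite("pics/s40.png",s["pixels"][:,:,::-1]); crop(s,"s40z",250,120,110,90,6)
t=robot.snapshot("top"); crop(t,"t40",110,100,290,200,2); crop(t,"t40z",295,120,110,90,6)
E
```

```text
pos [0.3736 0.1238 0.2075] yaw 149.82 w 0.0611 t 46.47 -> shift [-1.992 -1.599  1.776] turn -0.003
```

View pics/s40.png

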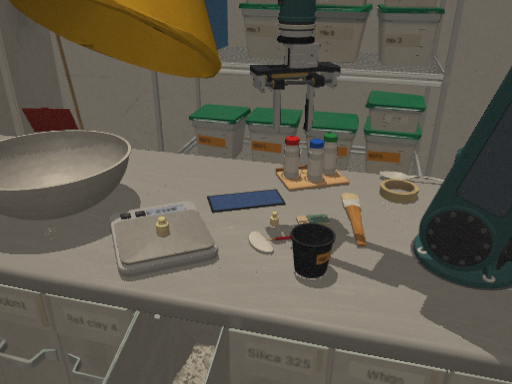

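View pics/s40z.png

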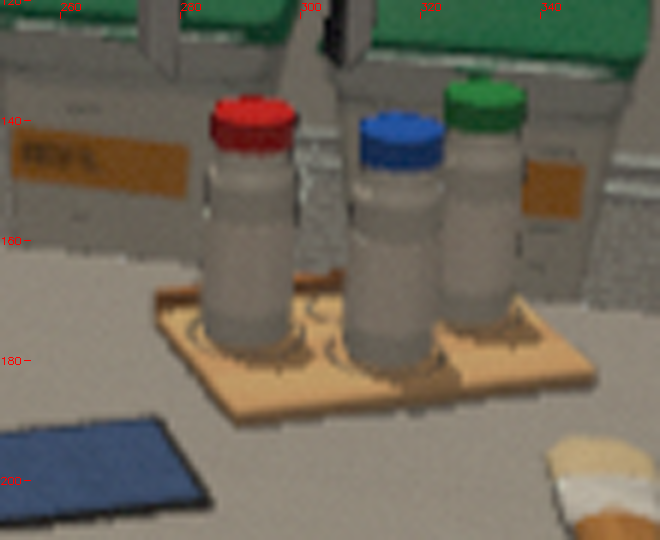

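View pics/t40.png

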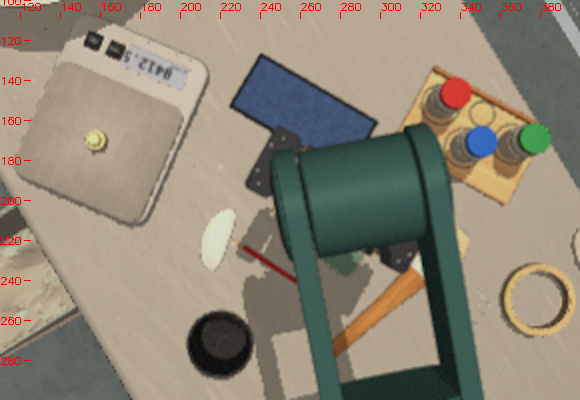

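View pics/t40z.png

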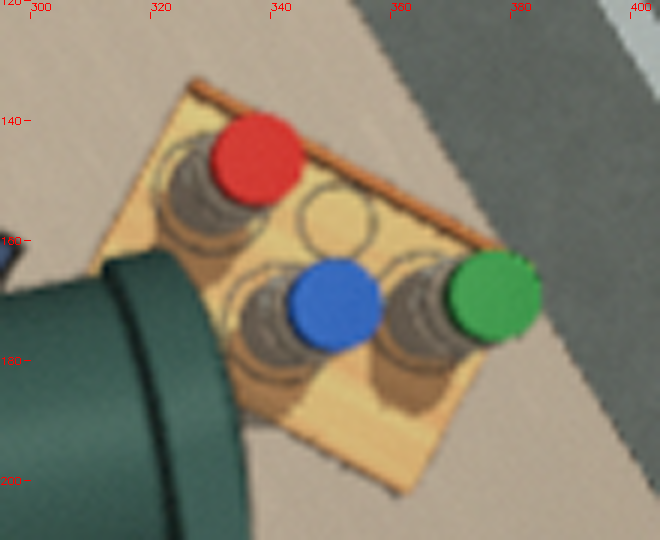

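```bash
python3 - <<'E'
from h import *
from bench import robot
t=robot.snapshot("top")
hsv=cv2.cvtColor(t["pixels"],cv2.COLOR_RGB2HSV)
H,S,V=[hsv[...,i].astype(int) for i in range(3)]
R=np.zeros(H.shape,bool);R[110:215,315:400]=1
S0={"red":(.5035,-.0358),"green":(.4479,-.1332),"blue":(.4444,-.0631)}
for n,m in [("red",((H<6)|(H>174))&(S>150)),("green",(H>50)&(H<80)&(S>110)),("blue",(H>100)&(H<118)&(S>150))]:
    k,l,st,c=cv2.connectedComponentsWithStats((m&R).astype(np.uint8)); i=1+np.argmax(st[1:,4]); p=atz(t,c[i],.12)[:2]; print(n,c[i].round(1),"moved mm",((p-S0[n])*1000).round(1))
E
```

```text
red [337.3 146.1] moved mm [0.7 0.1]
green [376.8 168.8] moved mm [-1.3  2.2]
blue [350.1 170.5] moved mm [-0.7 -2.1]
```

```bash
python3 -c "
from bench import robot
print(robot.get_obs()['qvel'].round(4)); print(robot.close_job())"
```

```text
[-0.0158 -0.0003 -0.0048  0.0011  0.0032  0.004 ]
the job is handed in; nothing more can be done
None
```

The job is done and handed in at about 46.5 s of the 131 s allowed. I moved the blue, red and green jars onto the mat, stood the large weight on the pan, then put red, green and blue back on their own rings.

**Last checks**
- **Jars:** all three stand upright. In the top camera their lids are 0.7 mm (red), 2.6 mm (green) and 2.2 mm (blue) from where they started, and each jar stands inside its own ring.
- **Weight:** it stands upright on the pan, within about 1–2 mm of the middle as measured with the wrist camera just after release. It was still standing in the last pictures.
- **Bystanders:** the scraper and small weight are still in place in the last scene picture. I only looked at them and did not re-measure their positions.
- **Forces:** at the end of each move the wrist force was below about 8 N.

**Disagreements**
- The wrist-camera and top-camera positions differed by up to about 5 mm, so I did the final centring by eye against the painted rings.
- The gripper closed to 24 mm on the 26 mm weight, but it held firmly and set down level.

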